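Cotter the pivot pin of a grinder's work rest

ROBOT

A 6-joint arm with a two-finger parallel gripper is mounted at the origin on the work surface. World frame = base frame: x ahead of the robot, y to its left, z up, the work surface at z = 0. Lengths are in m, angles in rad, forces in N, time in s.
With the tool pointing down it reaches from about 0.3 to 0.875 m from the base axis. Payload 6.4 kg.
Tool frame: the origin (TCP) lies midway between the tips of the shut fingers; the grasp point (between the pads) lies 19 mm behind it (ctrl.pinch_z is the distance from the TCP to the grasp point, in m); z points along the fingers, y is the line along which they close (so a half turn about z gives the same grasp; the last joint's range is limited). The gripper opens to 85 mm and grips with 20 to 120 N. Pads are 22 mm wide; open, the fingers measure 114 mm over their backs; the gripper's body (76 mm by 85 mm) begins 54 mm behind the grasp point. The pads swing forward as they close: fully open they stand 13 mm farther back than shut.
Start: joints at [-1.397, 0.181, 1.607, -0, 1.354, -0.206], TCP at [0.213, -0.534, 0.196] pointing down, gripper open.
Joint ranges: [-2.99, 2.99], [-0.89, 2.07], [0.3, 2.58], [-1.14, 4.28], [0, 2.63], [-3.12, 3.12]. Speed limits (rad/s): [2.57, 2.57, 3.01, 3.14, 3.14, 3.14].

INTERFACE

Orientations are given as a unit quaternion [w, x, y, z].
In Python, from bench import ctrl gives the robot as it stands.
- The arm moves only by the tool apply_moves, never from a script. Its argument "moves" is a list of rows, each an object with "jaw": the opening, from 0 (shut) to 1 (fully open); "offset": the shift along the tool's x, y, z in mm, a list of three; "rot": the turn, a rotation vector about the tool's x, y, z in degrees, a list of three. In form: [{"jaw": jaw, "offset": [dx, dy, dz], "rot": [ax, ay, az]}, ...]. A call has exactly 5 rows; each row shifts and turns the commanded pose from where the row before left it, along the tool's axes as they then stand; what a row does not reach is not made up. A row lasts 1/8 s, in which the tool goes at most 62.5 mm and 10.7 degrees, less where a joint would pass 70% of its speed; a pose out of reach is approached as far as the arm can. A call is refused whole if a number of a shift passes 62.5 or a number of a turn 10.7, either way. A call with a gripper value outside its range is refused whole. The fingers move at their own pace and stop on an object; the grip force is fixed at half the most. Time passes only in rows, so rows that do not move let the fingers close, or fill a call up. It gives the time, the measured TCP pose, the force, the opening and the grip force at its end, in the units of the state.
- ctrl.get_obs(): the state, without advancing time (a new reading comes with each control period).
- ctrl.camera(name): name is "scene" or "top"; returns (picture, depth): 420x560x3 uint8, red, green, blue; 420x560 float32, m along the optical axis (not along the pixel's ray), 0 where there is no reading.
- ctrl.camera_params(name): a dict with "K" (3x3 intrinsics, pixels), "cam_to_world" (4x4, takes a point from camera to world coordinates). Camera axes: x right, y down, z forward; pixel columns grow to the right and rows downward; lengths in m; the calibration is good to about 2 mm. A picture is of the moment at which its call begins. camera_params takes no time and is no camera call.
- ctrl.hand_in(): hands the job in; it is judged then, once.
Trained networks look in the newest picture that a camera, given by its name, has taken for a name from the list of things; names that differ only in an ending like _2 or _b are one class to them, and where a whole thing is asked for, a point or a joint stands for the part that bears it (a point fixed in the world has none). Each returns a list of dicts, best first, with "score" (0 to 1); they miss things now and then, are a little off and sometimes report something else, mostly with a low value. They report only what shows in the picture. A call takes as long as a camera call. They do not tell look-alikes from the thing itself.
- ctrl.outline_of(camera, target): "region" (420x560 bool, what is visible of it) and "position" ([column, row] in pixels, amid what is visible of it).
The state is a dict: "time_s": time; "q": joint angles; "dq": joint speeds; "joint_efforts": joint torques, N m; "eef_pos": TCP position; "eef_rot": TCP orientation; "wrist_force": force on the tool from outside, world axes, zero at the start; "torque": the same for the moment, N m; "opening": opening from 0.0 (shut) to 1.0 (fully open); "grasp_force": force on a finger pad.
Only numpy, scipy, OpenCV 4.12 (cv2) and the standard library are available. Lean on these libraries where they do the work, as an engineer would, in place of code of your own. Each camera call takes 0.05 s, during which the arm holds its last target. There are 200 camera calls.

TASK

Push the pivot pin of the grinder's work rest fully home in its fork, then take the large hair pin from the slotted wooden rack and push its straight leg down through the cross hole at the pin's end until the bow snaps over the pin. Feel for the hole with a light touch and never force the leg, which bends easily. Let go of the hair pin when it sits, and leave the small hair pin in the rack and the stone on the rest plate where they are.

Things in the scene. Friction and masses are not known exactly. Their poses are not given: they have to be found in the camera images.
- rest: Grey cast work rest (fixed, its place and turn vary), origin under its fork. x along the level pin from head to cotter end, y across it, z up. Pin axis 110 mm above the bench; fork lugs and arm eye between them reach 19 mm above the axis and 25 mm either way in x. Rest plate: 110 x 100 mm, y from -90 to -190 mm, top 18 mm above the axis.
- pin (a joint): How far the steel clevis pin stands out of the fork towards -x (m): 0 = home, head against the lug; starts 12 to 24 mm out, its cross hole hidden in the lug. Slides with about 3 N. Shank 20 mm in diameter; head 32 mm across, 8 mm thick, its outer face 67 mm plus this value from hole_home, towards -x.
- hole_home (a point): Point on the pin's axis where the centre of its cross hole (7 mm, right through) lies once the pin is home; axes as rest. 9 mm clear of the lug; the pin ends 13 mm beyond. The hole is not upright at first: the pin lies rolled 25 to 40 degrees to one side, its mouth 4 to 6.5 mm off in y. With the leg's tip caught in the mouth, moving it back over the axis rolls the pin upright; it turns easily.
- clip_eye (a point): Centre of the eye (a closed double coil, 24 mm across, 10 mm thick along x) at the top of the large hair pin, made of 5 mm steel wire, 90 mm tall, about 45 g. The place to grip it: across the coils, along its x. It stands upright in the rack's groove, legs down. z along the legs up towards the eye, y from the straight leg to the wavy leg.
- clip_tip (a point): Lower end of the hair pin's straight leg (round end, leg 5 mm thick): 78 mm below the eye's centre and 9.5 mm from it towards -y. The wavy leg ends at the same height 19 mm towards +y, flared outwards. Same axes as clip_eye.
- clip_bow (a point): Point on the straight leg 30 mm above its tip: the centre of the wavy leg's bow. It lies at hole_home when the hair pin is fitted (x along the pin, either way round, leg upright). Same axes.
- bow (a joint): How far the springy wavy leg is spread from its free shape (rad): 0 when relaxed, about 0.05 to 0.08 while it rides over the pin's widest part (a push of about 7 N), then it snaps back to near 0 and pulls the hair pin down.
- clip: The large hair pin, origin at clip_tip, same axes. Pressing it on the pin with over 30 N bends the leg.
- small_clip_eye (a point): Eye of a smaller hair pin (3.4 mm wire, 56 mm tall), standing in the same groove 60 to 100 mm away; the two may be swapped. To be left alone.
- rack: Wooden rack, 52 x 160 x 36 mm, fixed, origin under its centre; a groove 8 mm wide and 26 mm deep runs along its y, floor 10 mm above the bench. The hair pins stand in it with their x along the rack's x.
- stone_blank: Flat dark green stone, 85 x 60 x 24 mm, lying on the rest plate; origin under its centre. To be left alone.
Mind the look-alikes: they are no part of the job. What is shaped like the clip but turquoise is not meant.

How it is judged:
On the way, in this order (a step that is already met when the one before it is completed fails the run):
1. the pin is pushed fully home (value of joint pin below 0.002 m), for 0.2 s.
2. the leg is through the cross hole and the bow has snapped over the pin (distance between clip_bow and hole_home below 0.005 m and value of joint bow below 0.04 rad), for 0.2 s.
At the end, for the whole second after the job is handed in: The pin is home (within 3 mm); the large hair pin's leg is through its cross hole, its bow closed on the pin (bow centre within 5 mm of the hole's centre, spread below 0.04 rad), at rest and released (all of step 2 and value of joint pin below 0.003 m and linear speed of clip below 0.01 m/s); the robot touches nothing.
It fails at once if the hair pin is forced against the pin with over 30 N (contact force between clip and pin above 30 N).
It fails at once if the small hair pin is moved (distance of small_clip_eye from where it was at the start of the episode above 0.02 m).
It fails at once if the stone on the rest plate is moved (distance of stone_blank from where it was at the start of the episode above 0.02 m).
It also fails if it takes over 61 s, if anything falls off the work surface, if the arm or the gripper's body presses on something with over 40 N, if the wrist force passes 120 N, or if a joint passes its speed limit or range.

## Working session

There is one attempt and no reset: what is moved stays moved. The work goes in short steps, Python scripts to look and compute and a tool call to move; the robot and the scene stay as the last step left them, time stands still between calls to the robot, and variables do not carry over. Pictures are saved under pics/ and viewed, at most 10 in all, crops included, and the job is handed in when it is done.

Besides the shell and the picture viewer there is one more tool, called after "Call:" as name(argument=value, ...), one argument or row to a line, values as JSON. apply_moves: Moves the arm, as the interface text tells. Its arguments: {"type":"object","properties":{"moves":{"type":"array"}},"required":["moves"]}

```bash
mkdir -p pics; ls
cat > h.py <<'E'
import numpy as np, cv2
from bench import ctrl
def cam(n):
    p,d=ctrl.camera(n); P=ctrl.camera_params(n); return p,d,np.array(P["K"]),np.array(P["cam_to_world"])
def cloud(d,K,T):
    v,u=np.mgrid[:d.shape[0],:d.shape[1]]
    c=np.stack([(u-K[0,2])/K[0,0]*d,(v-K[1,2])/K[1,1]*d,d],-1)
    return c@T[:3,:3].T+T[:3,3]
def proj(p,K,T):
    c=(np.asarray(p)-T[:3,3])@T[:3,:3]; return c[:2]/c[2]*[K[0,0],K[1,1]]+K[:2,2]
E
python3 - <<'E'
from h import *
np.set_printoptions(precision=3,suppress=True)
for n in ["scene","top"]:
    p,d,K,T=cam(n); W=cloud(d,K,T); np.savez(f"{n}0.npz",p=p,d=d,W=W,K=K,T=T)
    cv2.imwrite(f"pics/{n}0.png",cv2.resize(p[:,:,::-1],(784,588),interpolation=cv2.INTER_CUBIC))
    print(n,T,K[0,0])
    for t in ["rest","pin","clip","small_clip_eye","rack","stone_blank"]:
        for r in ctrl.outline_of(n,t)[:3]:
            m=r["region"]&(d>0); w=W[m]
            print(n,t,round(r["score"],2),r["position"],m.sum(),np.median(w,0) if len(w) else '',w.min(0) if len(w) else '',w.max(0) if len(w) else '', np.median(p[m],0))
o=ctrl.get_obs(); print(o["time_s"],o["eef_pos"],o["eef_rot"],ctrl.pinch_z)
E
```

```text
pics
scene [[-0.87   0.3   -0.392  0.915]
 [ 0.493  0.542 -0.681  0.685]
 [ 0.008 -0.785 -0.619  0.696]
 [ 0.     0.     0.     1.   ]] 497.6968230506045
scene rest 0.72 [350.8, 279.3] 167 [0.515 0.244 0.084] [ 0.446  0.16  -0.001] [0.52  0.255 0.103] [122. 122. 115.]
scene rest 0.67 [209.9, 173.0] 4118 [ 0.582 -0.169  0.051] [ 0.479 -0.429 -0.001] [ 0.653 -0.105  0.143] [109. 114. 109.]
scene pin 0.46 [231.4, 158.0] 170 [ 0.544 -0.156  0.116] [ 0.451 -0.347 -0.001] [ 0.567 -0.144  0.128] [147.5 148.  139.5]
scene clip 0.85 [398.2, 267.2] 303 [0.414 0.246 0.06 ] [ 0.33   0.176 -0.001] [0.423 0.258 0.092] [ 67. 115. 106.]
scene clip 0.65 [316.3, 309.9] 372 [0.592 0.254 0.049] [ 0.537  0.185 -0.001] [0.598 0.268 0.092] [ 61.  118.5 108.5]
scene clip 0.59 [381.0, 324.2] 313 [0.517 0.329 0.054] [ 0.461  0.29  -0.002] [0.529 0.336 0.092] [ 56. 127. 117.]
scene small_clip_eye 0.64 [333.0, 261.0] 50 [0.494 0.153 0.049] [0.49  0.146 0.03 ] [0.496 0.163 0.066] [123.5 115.5 107. ]
scene rack 0.84 [339.8, 288.2] 2411 [0.514 0.213 0.036] [ 0.463  0.095 -0.001] [0.546 0.281 0.041] [131.  93.  60.
[... 562 characters left out ...]
.096] [0.505 0.231 0.053] [0.516 0.251 0.101] [149. 141. 129.]
top pin 0.19 [401.4, 200.7] 4939 [ 0.557 -0.241  0.072] [ 0.474 -0.413 -0.005] [ 0.647 -0.106  0.146] [132. 137. 135.]
top clip 0.44 [193.3, 184.4] 76 [0.588 0.255 0.082] [ 0.582  0.244 -0.003] [0.606 0.274 0.092] [ 68.  140.5 135. ]
top clip 0.43 [219.8, 179.3] 66 [0.601 0.192 0.083] [ 0.596  0.182 -0.002] [0.608 0.202 0.092] [ 63.  132.5 127. ]
top clip 0.38 [195.6, 258.5] 76 [0.411 0.245 0.083] [ 0.399  0.238 -0.   ] [0.42  0.258 0.092] [ 61.5 119.  113. ]
top rack 0.58 [222.2, 220.9] 1398 [0.5   0.195 0.035] [ 0.461  0.114 -0.003] [0.545 0.281 0.101] [157. 107.  72.]
0.7 [ 0.213 -0.534  0.196] [0.    0.982 0.189 0.   ] 0.0187
```

View pics/scene0.png

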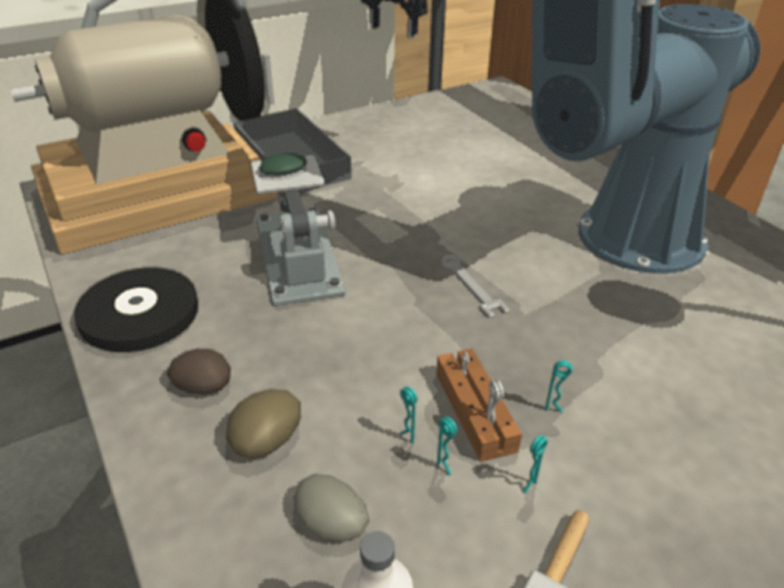

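View pics/top0.png

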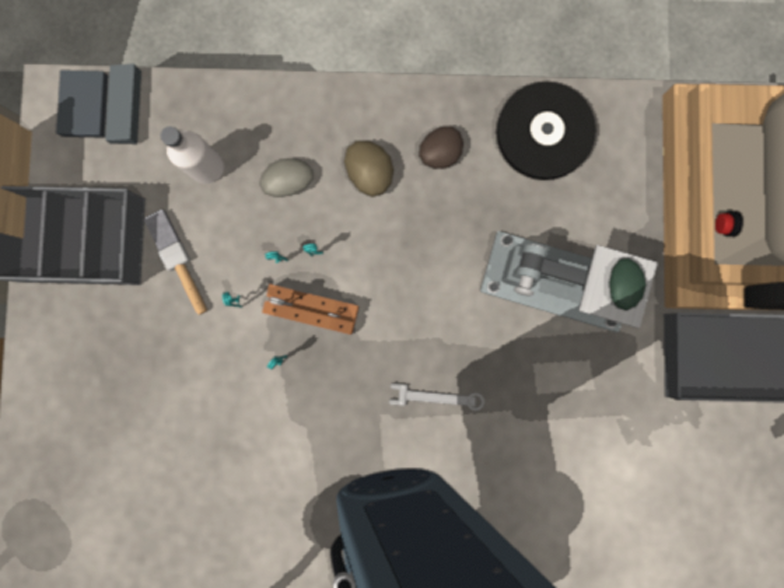

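The scene shows the grey rest with the pin head facing the robot at scene (325,218) in the enlarged picture. The rack holds the large grey hair pin at (495,390) and the small one at (463,360). The four clips around the rack are turquoise look-alikes. Next I measure the frames.

Run:
```python
from h import *
np.set_printoptions(precision=4,suppress=True)
def rect(P):
    r=cv2.minAreaRect((P[:,:2]*1000).astype(np.float32)); return np.round(r[0],1),np.round(r[1],1),round(r[2],1)
for n in ["scene","top"]:
    z=np.load(n+"0.npz"); W,p=z["W"].reshape(-1,3),z["p"].reshape(-1,3).astype(int)
    box=lambda a:np.all((W>=[a[0],a[2],a[4]])&(W<=[a[1],a[3],a[5]]),1)
    sat=p.max(1)-p.min(1)
    m=box([.47,.66,-.36,-.1,.121,.134])&(sat<25); P=W[m]; print(n,"plate+lugs",m.sum(),np.median(P[:,2])); 
    pl=P[P[:,1]<-.225]; print(" plate",rect(pl), "lugs",rect(P[P[:,1]>-.2]) if (P[:,1]>-.2).sum()>3 else '')
    m=box([.44,.70,-.36,-.08,.005,.03])&(sat<25); print(" foot",m.sum(),rect(W[m]))
    m=box([.45,.56,-.2,-.1,.09,.128]); P=W[m]; print(" head pts\n",P[np.argsort(P[:,0])][:40:3])
    m=box([.44,.57,.08,.3,.03,.042])&(p[:,0]-p[:,2]>30); print(" rack",m.sum(),rect(W[m]))
    m=box([.44,.57,.08,.3,.045,.11])&(sat<35); P=W[m]
    for lo,hi in((.1,.185),(.19,.3)):
        Q=P[(P[:,1]>lo)&(P[:,1]<hi)]; print(" clip",len(Q),Q.mean(0),rect(Q),Q[:,2].max()); E=Q[Q[:,2]>Q[:,2].max()-.02]; print("  eye",len(E),E.mean(0),E.min(0),E.max(0))
```

```text
scene plate+lugs 1053 0.12836582223881776
 plate (array([ 552.4, -290.3]), array([138.1, 110. ]), 75.3) lugs (array([ 570.5, -174.2]), array([45.2, 80.7]), 77.9)
 foot 1767 (array([ 538.3, -234.4]), array([261.1, 172. ]), 74.8)
 head pts
 [[ 0.5328 -0.1576  0.1218]
 [ 0.5348 -0.1498  0.1089]
 [ 0.5361 -0.1553  0.1266]
 [ 0.5366 -0.1461  0.1089]
 [ 0.537  -0.1635  0.1249]
 [ 0.5379 -0.1518  0.124 ]
 [ 0.5382 -0.1559  0.1269]
 [ 0.5386 -0.1464  0.1145]
 [ 0.539  -0.152   0.0986]
 [ 0.5392 -0.1458  0.1074]
 [ 0.5394 -0.1542  0.118 ]
 [ 0.5403 -0.1518  0.1247]
 [ 0.5407 -0.1583  0.1007]
 [ 0.5411 -0.1467  0.11  ]]
 rack 1668 (array([503.2, 196.8]), array([162.4,  53.9]), 77.4)
 clip 31 [0.4942 0.1542 0.0566] (array([494.1, 154.6]), array([16.9,  3.5]), 70.4) 0.0662947361687638
  eye 28 [0.4943 0.1547 0.0578] [0.49   0.1462 0.0485] [0.4962 0.1628 0.0663]
 clip 170 [0.515  0.2442 0.0817] (array([514.8, 243.8]), array([23. ,  9.5]), 81.7) 0.10276770044907235
  eye 100 [0.5152 0.2464 0.0938] [0.5091 0.2337 0.0828] [0.5205 0.2554 0.1028]
top plate+lugs 1782 0.12735298868131373
 plate (array([
[... 282 characters left out ...]
1236]
 [ 0.5308 -0.1575  0.1191]
 [ 0.5309 -0.1618  0.1198]
 [ 0.5313 -0.1549  0.1105]
 [ 0.5327 -0.1626  0.1263]
 [ 0.5329 -0.1611  0.1228]
 [ 0.533  -0.1657  0.1222]
 [ 0.5332 -0.1494  0.1146]
 [ 0.5336 -0.1737  0.117 ]
 [ 0.5348 -0.1518  0.1243]
 [ 0.535  -0.1608  0.1243]]
 rack 1170 (array([500.5, 197. ]), array([159.9,  52. ]), 77.5)
 clip 8 [0.4911 0.153  0.062 ] (array([491.5, 153.8]), array([14. ,  2.3]), 77.3) 0.06729462813636666
  eye 8 [0.4911 0.153  0.062 ] [0.4896 0.147  0.0547] [0.492  0.1609 0.0673]
 clip 47 [0.5101 0.2393 0.0913] (array([510.7, 241.1]), array([19.9,  8.9]), 77.2) 0.10089586618068291
  eye 40 [0.5104 0.2405 0.0961] [0.5052 0.2312 0.0836] [0.5164 0.2511 0.1009]
```

```bash
cat >> h.py <<'E'
def go(p,o=None):
    "offset mm in tool axes from measured pose to world point p"
    from scipy.spatial.transform import Rotation as R
    o=o or ctrl.get_obs(); w=o["eef_rot"]; r=R.from_quat([w[1],w[2],w[3],w[0]])
    return np.round(r.inv().apply(np.asarray(p)-o["eef_pos"])*1000,1), r.as_matrix().round(3)
E
python3 - <<'E'
from h import *
np.set_printoptions(precision=1,suppress=True)
for n in ["scene","top"]:
    z=np.load(n+"0.npz"); W,p=z["W"].reshape(-1,3)*1000,z["p"].reshape(-1,3).astype(int)
    sat=p.max(1)-p.min(1)
    for yaw in (-14.7,-13.5):
        c,s=np.cos(np.radians(yaw)),np.sin(np.radians(yaw)); X=W@[c,s,0]; Y=W@[-s,c,0]; Z=W[:,2]
        pl=(abs(Z-128)<4)&(X>540)&(X<670)&(Y<-90)&(Y>-200)&(sat<25)
        q=lambda a:np.percentile(a,[0,1,5,50,95,99,100])
        lug=(Z>126)&(Z<133)&(X>540)&(X<670)&(Y>-55)&(Y<30)
        head=(Z>96)&(Z<128)&(X>540)&(X<575)&(Y>-60)&(Y<30)
        print(n,yaw,"plate",pl.sum(),q(X[pl]),q(Y[pl]));print("  lug",lug.sum(),q(X[lug]),q(Y[lug]));print("  head",head.sum(),q(X[head]),q(Y[head]),q(Z[head]))
        # edge slope check: plate left edge X vs Y
        ys=np.arange(-110,-100+1,10)
        print("  edge",[ (b,X[pl&(abs(Y-b)<5)].min().round(1),X[pl&(abs(Y-b)<5)].max().round(1)) for b in range(-185,-95,15) if (pl&(abs(Y-b)<5)).any()])
E
```

```text
scene -14.7 plate 678 [552.9 553.8 557.2 604.9 658.9 661.9 663. ] [-199.8 -196.8 -186.6 -133.8 -109.1 -106.6 -105.4]
  lug 140 [558.  559.6 584.8 608.4 632.8 635.2 636. ] [-26.7 -26.5 -25.  -14.9  -7.3  -5.7  -4.8]
  head 105 [554.7 555.3 557.1 563.3 573.3 574.8 575. ] [-26.3 -24.7 -22.2 -11.   -3.6  -2.2  -2.2] [ 98.6  99.  103.1 116.9 125.8 126.9 127.9]
  edge [(-185, np.float64(554.0), np.float64(661.7)), (-170, np.float64(553.2), np.float64(661.5)), (-155, np.float64(553.8), np.float64(662.4)), (-140, np.float64(553.7), np.float64(662.6)), (-125, np.float64(555.1), np.float64(662.0)), (-110, np.float64(553.0), np.float64(663.0))]
scene -13.5 plate 647 [549.4 550.9 554.2 602.1 655.7 658.7 660.5] [-199.8 -197.9 -186.7 -145.  -121.5 -118.8 -117.2]
  lug 140 [557.6 559.1 584.4 608.  632.3 634.7 635.6] [-39.7 -39.2 -37.8 -27.6 -19.7 -18.5 -17.4]
  head 108 [554.4 554.9 556.8 563.  574.4 574.7 575. ] [-38.1 -36.4 -33.9 -23.  -15.4 -14.1 -13.9] [ 98.6  99.  103.2 116.9 125.8 126.9 127.9]
  edge [(-185, np.float64(549.4), np.float64(657.5)), (-170, np.float64(549.5), np.float64(659.0)), 
[... 673 characters left out ...]
at64(659.6)), (-125, np.float64(551.2), np.float64(659.8)), (-110, np.float64(550.8), np.float64(659.8))]
top -13.5 plate 1073 [545.9 547.2 550.  590.3 653.1 655.8 657.8] [-200.  -198.5 -191.9 -145.8 -123.7 -121.5 -119.4]
  lug 161 [555.9 557.9 582.6 604.9 629.2 631.3 632.5] [-43.8 -42.8 -40.7 -31.8 -22.4 -21.4 -19.6]
  head 114 [552.  552.1 552.5 559.9 573.1 574.9 575. ] [-45.5 -44.2 -41.  -28.8 -18.3 -15.5 -15.1] [101.3 102.9 110.4 118.9 125.  126.5 126.5]
  edge [(-185, np.float64(545.9), np.float64(655.8)), (-170, np.float64(546.6), np.float64(656.6)), (-155, np.float64(547.2), np.float64(656.6)), (-140, np.float64(547.6), np.float64(657.1)), (-125, np.float64(548.3), np.float64(657.8))]
```

Call:
apply_moves(
  moves=[
    {"jaw": 0,"offset": [0,0,-10],"rot": [0,0,-10.7]},
    {"jaw": 0,"offset": [0,0,-10],"rot": [0,0,-10.7]},
    {"jaw": 0,"offset": [0,0,0],"rot": [0,0,-10.7]},
    {"jaw": 0,"offset": [0,0,0],"rot": [0,0,-10.7]},
    {"jaw": 0,"offset": [0,0,0],"rot": [0,0,-10.7]},
  ],
)

```text
time_s: 1.32
eef_pos: [0.2132, -0.534, 0.2161]
eef_rot: [0.0, 0.79, 0.613, -0.0]
wrist_force: [0.9, 0.3, 0.5]
opening: -0.003
grasp_force: 0.0
```

Call:
apply_moves(
  moves=[
    {"jaw": 0,"offset": [44.5,17.5,0],"rot": [0,0,0]},
    {"jaw": 0,"offset": [44.5,17.5,0],"rot": [0,0,0]},
    {"jaw": 0,"offset": [44.5,17.5,0],"rot": [0,0,0]},
    {"jaw": 0,"offset": [44.5,17.5,0],"rot": [0,0,0]},
    {"jaw": 0,"offset": [44.5,17.5,0],"rot": [0,0,0]},
  ],
)

```text
time_s: 1.95
eef_pos: [0.3552, -0.3399, 0.2163]
eef_rot: [0.0, 0.792, 0.61, 0.0]
wrist_force: [0.8, 0.6, 0.2]
opening: 0.007
grasp_force: 0.0
```

Call:
apply_moves(
  moves=[
    {"jaw": 0,"offset": [44.5,17.5,10],"rot": [0,0,0]},
    {"jaw": 0,"offset": [44.5,17.5,10],"rot": [0,0,0]},
    {"jaw": 0,"offset": [44.5,17.5,20],"rot": [0,0,0]},
    {"jaw": 0,"offset": [44.5,17.5,30],"rot": [0,0,0]},
    {"jaw": 0,"offset": [44.5,17.5,45],"rot": [0,0,0]},
  ],
)

```text
time_s: 2.58
eef_pos: [0.4964, -0.1494, 0.1038]
eef_rot: [0.002, 0.792, 0.611, 0.001]
wrist_force: [0.6, -0.5, -0.2]
opening: -0.003
grasp_force: 0.0
```

Run:
```python
from h import *
o=ctrl.get_obs(); print(o["time_s"],o["eef_pos"],o["wrist_force"],go([.4938,-.1472,.099],o))
p,d,K,T=cam("scene")
cv2.imwrite("pics/s1.png",cv2.resize(p[60:260,140:340,::-1],(600,600),interpolation=cv2.INTER_CUBIC))
```

```text
2.575 [ 0.49644031 -0.14937341  0.10381115] [ 0.61280294 -0.47539919 -0.21340329] (array([ 1.4, -3.1,  4.8]), array([[ 0.254,  0.967,  0.004],
       [ 0.967, -0.254, -0.002],
       [-0.001,  0.004, -1.   ]]))
```

View pics/s1.png

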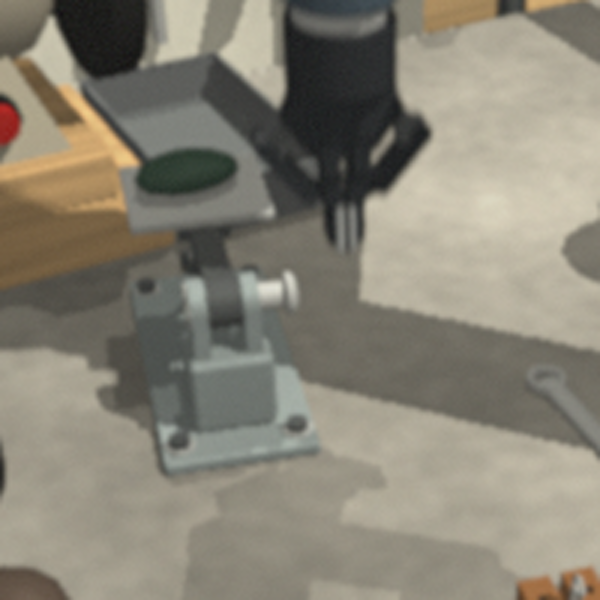

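The shut fingertips at (345,250) in the crop stand in front of the pin head at (290,290), which is clear to push.

Call:
apply_moves(
  moves=[
    {"jaw": 0,"offset": [1.5,5,4],"rot": [0,0,0]},
    {"jaw": 0,"offset": [0,8,0],"rot": [0,0,0]},
    {"jaw": 0,"offset": [0,8,0],"rot": [0,0,0]},
    {"jaw": 0,"offset": [0,8,0],"rot": [0,0,0]},
    {"jaw": 0,"offset": [0,6,0],"rot": [0,0,0]},
  ],
)

```text
time_s: 3.25
eef_pos: [0.5292, -0.1584, 0.0998]
eef_rot: [0.001, 0.792, 0.61, 0.0]
wrist_force: [0.1, 0.9, -0.3]
opening: -0.001
grasp_force: 0.0
```

Call:
apply_moves(
  moves=[
    {"jaw": 0,"offset": [0,2,0],"rot": [0,0,0]},
    {"jaw": 0,"offset": [0,2,0],"rot": [0,0,0]},
    {"jaw": 0,"offset": [0,1,0],"rot": [0,0,0]},
    {"jaw": 0,"offset": [0,0,0],"rot": [0,0,0]},
    {"jaw": 0,"offset": [0,0,0],"rot": [0,0,0]},
  ],
)

```text
time_s: 3.88
eef_pos: [0.5333, -0.1587, 0.0992]
eef_rot: [-0.0, 0.792, 0.611, -0.0]
wrist_force: [-0.9, 0.8, 0.7]
opening: 0.0
grasp_force: 0.0
```

Call:
apply_moves(
  moves=[
    {"jaw": 0,"offset": [0,2,0],"rot": [0,0,0]},
    {"jaw": 0,"offset": [0,2,0],"rot": [0,0,0]},
    {"jaw": 0,"offset": [0,1,0],"rot": [0,0,0]},
    {"jaw": 0,"offset": [0,1,0],"rot": [0,0,0]},
    {"jaw": 0,"offset": [0,1,0],"rot": [0,0,0]},
  ],
)

```text
time_s: 4.5
eef_pos: [0.5402, -0.1606, 0.0992]
eef_rot: [-0.0, 0.792, 0.611, -0.0]
wrist_force: [-0.9, -0.2, 0.6]
opening: -0.003
grasp_force: 0.0
```

Run:
```python
from h import *
o=ctrl.get_obs(); print(o["time_s"],o["eef_pos"],o["wrist_force"])
p,d,K,T=cam("scene")
cv2.imwrite("pics/s2.png",cv2.resize(p[110:210,170:270,::-1],(600,600),interpolation=cv2.INTER_CUBIC))
```

```text
4.5 [ 0.54015579 -0.16056751  0.09922056] [-0.9325871  -0.23990684  0.55545045]
```

View pics/s2.png

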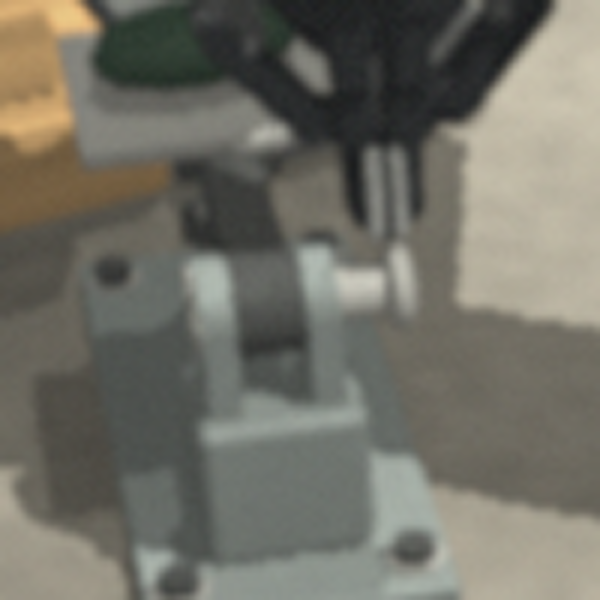

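The finger tips show at crop (385,230), above or behind the head at (400,280). I check this with the depth image and projection.

Run:
```python
from h import *
np.set_printoptions(precision=4,suppress=True)
o=ctrl.get_obs()
for n in ("scene","top"):
    p,d,K,T=cam(n); W=cloud(d,K,T); print(n,"proj tcp",proj(o["eef_pos"],K,T))
    if n=="scene":
        for (u,v) in [(234,146),(236,140),(232,148),(238,146),(236,152),(237,157),(229,158),(241,140)]: print((u,v),W[v,u],p[v,u])
    m=(abs(W[...,0]-o["eef_pos"][0])<.05)&(abs(W[...,1]-o["eef_pos"][1])<.05)&(p.max(-1)<70)&(W[...,2]>.08)
    print("dark pts",m.sum(), W[m].min(0),np.percentile(W[m][:,2],[0,2,5,10]))
print(ctrl.get_obs()["time_s"])
```

```text
scene proj tcp [234.7776 162.0222]
(234, 146) [ 0.5441 -0.1514  0.146 ] [89 88 86]
(236, 140) [ 0.5393 -0.1502  0.1599] [121 122 116]
(232, 148) [ 0.5475 -0.1547  0.1403] [120 122 116]
(238, 146) [ 0.5336 -0.1541  0.1415] [98 98 92]
(236, 152) [ 0.538  -0.1563  0.1266] [179 178 168]
(237, 157) [ 0.5409 -0.1461  0.1204] [181 180 170]
(229, 158) [ 0.5541 -0.159   0.1148] [190 188 179]
(241, 140) [ 0.4175 -0.3878  0.0032] [111 108  97]
dark pts 2964 [ 0.4904 -0.2099  0.0986] [0.0986 0.1229 0.179  0.1904]
top proj tcp [372.4359 205.5011]
dark pts 186 [ 0.4991 -0.1641  0.2814] [0.2814 0.2931 0.3281 0.3416]
4.65
```

Run:
```python
from h import *
np.set_printoptions(precision=4,suppress=True)
p,d,K,T=cam("scene"); W=cloud(d,K,T)
for z in (0,.01,.02,.03): print(z,proj([.4964,-.1494,.1038+z],K,T))
o=ctrl.get_obs(); print(o["q"],o["eef_pos"])
for v in range(130,164,2): print(v,[tuple(np.round(1000*W[v,u]).astype(int)) for u in (231,234,237)], p[v,(231,234,237),0])
```

```text
0 [254.8529 157.4755]
0.01 [254.7553 153.6083]
0.02 [254.6565 149.697 ]
0.03 [254.5566 145.7408]
[-0.4996  0.2613  1.7193  0.      1.1611 -0.2423] [ 0.5401 -0.1605  0.0992]
130 [(np.int64(915), np.int64(685), np.int64(696)), (np.int64(538), np.int64(-160), np.int64(179)), (np.int64(537), np.int64(-147), np.int64(185))] [43 35 42]
132 [(np.int64(550), np.int64(-150), np.int64(182)), (np.int64(541), np.int64(-155), np.int64(177)), (np.int64(538), np.int64(-147), np.int64(180))] [42 31 41]
134 [(np.int64(550), np.int64(-150), np.int64(177)), (np.int64(542), np.int64(-153), np.int64(174)), (np.int64(537), np.int64(-148), np.int64(175))] [75 62 58]
136 [(np.int64(549), np.int64(-152), np.int64(171)), (np.int64(544), np.int64(-150), np.int64(171)), (np.int64(536), np.int64(-151), np.int64(168))] [112  85  90]
138 [(np.int64(549), np.int64(-153), np.int64(166)), (np.int64(542), np.int64(-155), np.int64(163)), (np.int64(537), np.int64(-150), np.int64(164))] [110  88 100]
140 [(np.int64(549), np.int64(-154), np.int64(160)), (np.int64(543), np.int64(-152), np.int64(160)), (np.int64(539), np.in
[... 1125 characters left out ...]
38), np.int64(-152), np.int64(124))] [134 124 185]
156 [(np.int64(550), np.int64(-157), np.int64(120)), (np.int64(544), np.int64(-155), np.int64(119)), (np.int64(540), np.int64(-148), np.int64(122))] [201 144 187]
158 [(np.int64(550), np.int64(-158), np.int64(114)), (np.int64(544), np.int64(-155), np.int64(114)), (np.int64(542), np.int64(-144), np.int64(119))] [186 130 172]
160 [(np.int64(552), np.int64(-155), np.int64(111)), (np.int64(545), np.int64(-154), np.int64(109)), (np.int64(540), np.int64(-148), np.int64(112))] [151 116 151]
162 [(np.int64(552), np.int64(-155), np.int64(106)), (np.int64(480), np.int64(-301), np.int64(1)), (np.int64(541), np.int64(-146), np.int64(108))] [107 100 124]
```

Run:
```python
from h import *
np.set_printoptions(precision=4,suppress=True)
z=np.load("scene0.npz"); W=z["W"]; K,T=z["K"],z["T"]
m=(np.hypot(W[...,0]-.213,W[...,1]+.534)<.09)&(W[...,2]>.1); P=W[m]
print(proj([.213,-.534,.196],K,T), m.sum()); i=np.argsort(P[:,2])[:40:4]; print(P[i]); v,u=np.nonzero(m); print(np.c_[u,v][i])
```

```text
[280.3542  40.1912] 512
[[ 0.2225 -0.5776  0.2443]
 [ 0.2037 -0.4926  0.2463]
 [ 0.1974 -0.4874  0.2469]
 [ 0.2244 -0.574   0.2484]
 [ 0.1986 -0.4908  0.2488]
 [ 0.2319 -0.5722  0.25  ]
 [ 0.2314 -0.5789  0.2508]
 [ 0.2306 -0.5744  0.2519]
 [ 0.2283 -0.5728  0.252 ]
 [ 0.2231 -0.5763  0.2531]]
[[270  19]
 [291  26]
 [294  26]
 [270  18]
 [293  25]
 [268  18]
 [267  17]
 [268  17]
 [269  17]
 [270  16]]
```

Both views show the real fingertips about 34 mm behind the reported TCP along the tool's z, while the lateral position is right. The fingers were therefore above the head. I'll back off, go lower and push again.

Call:
apply_moves(
  moves=[
    {"jaw": 0,"offset": [0,-16,-2],"rot": [0,0,0]},
    {"jaw": 0,"offset": [0,-14,0],"rot": [0,0,0]},
    {"jaw": 0,"offset": [0,0,14],"rot": [0,0,0]},
    {"jaw": 0,"offset": [0,0,15],"rot": [0,0,0]},
    {"jaw": 0,"offset": [0,0,5],"rot": [0,0,0]},
  ],
)

```text
time_s: 5.32
eef_pos: [0.5103, -0.1525, 0.0653]
eef_rot: [-0.001, 0.792, 0.611, -0.001]
wrist_force: [0.3, -0.4, -0.5]
opening: 0.001
grasp_force: 0.0
```

Call:
apply_moves(
  moves=[
    {"jaw": 0,"offset": [0,6,0],"rot": [0,0,0]},
    {"jaw": 0,"offset": [0,6,0],"rot": [0,0,0]},
    {"jaw": 0,"offset": [0,6,0],"rot": [0,0,0]},
    {"jaw": 0,"offset": [0,5,0],"rot": [0,0,0]},
    {"jaw": 0,"offset": [0,4,0],"rot": [0,0,0]},
  ],
)

```text
time_s: 5.95
eef_pos: [0.5374, -0.1599, 0.0672]
eef_rot: [-0.0, 0.792, 0.611, -0.0]
wrist_force: [-2.9, -0.8, -1.5]
opening: -0.0
grasp_force: 1.6
```

Call:
apply_moves(
  moves=[
    {"jaw": 0,"offset": [0,1.5,0],"rot": [0,0,0]},
    {"jaw": 0,"offset": [0,1.5,0],"rot": [0,0,0]},
    {"jaw": 0,"offset": [0,1,0],"rot": [0,0,0]},
    {"jaw": 0,"offset": [0,0.5,0],"rot": [0,0,0]},
    {"jaw": 0,"offset": [0,0.5,0],"rot": [0,0,0]},
  ],
)

```text
time_s: 6.58
eef_pos: [0.5385, -0.1599, 0.0668]
eef_rot: [-0.003, 0.792, 0.611, -0.002]
wrist_force: [-17.7, 3.9, 8.1]
opening: -0.001
grasp_force: 8.9
```

Call:
apply_moves(
  moves=[
    {"jaw": 0,"offset": [0,0.5,0],"rot": [0,0,0]},
    {"jaw": 0,"offset": [0,0.5,0],"rot": [0,0,0]},
    {"jaw": 0,"offset": [0,0.5,0],"rot": [0,0,0]},
    {"jaw": 0,"offset": [0,0.5,0],"rot": [0,0,0]},
    {"jaw": 0,"offset": [0,0.5,0],"rot": [0,0,0]},
  ],
)

```text
time_s: 7.2
eef_pos: [0.5384, -0.1597, 0.0663]
eef_rot: [-0.006, 0.792, 0.611, -0.004]
wrist_force: [-25.4, 5.7, 13.3]
opening: -0.002
grasp_force: 13.6
```

Call:
apply_moves(
  moves=[
    {"jaw": 0,"offset": [0,-6,0],"rot": [0,0,0]},
    {"jaw": 0,"offset": [0,-14,0],"rot": [0,0,0]},
    {"jaw": 0,"offset": [0,0,-30],"rot": [0,0,0]},
    {"jaw": 0,"offset": [40,0,-30],"rot": [0,0,0]},
    {"jaw": 0,"offset": [55,0,-5],"rot": [0,0,0]},
  ],
)

```text
time_s: 7.82
eef_pos: [0.5519, -0.0656, 0.1358]
eef_rot: [0.003, 0.793, 0.609, 0.002]
wrist_force: [1.2, -0.7, 0.2]
opening: 0.005
grasp_force: 0.0
```

Call:
apply_moves(
  moves=[
    {"jaw": 0.6,"offset": [60,0,0],"rot": [0,0,-2.1]},
    {"jaw": 0.6,"offset": [60,0,0],"rot": [0,0,0]},
    {"jaw": 0.6,"offset": [60,0,0],"rot": [0,0,0]},
    {"jaw": 0.6,"offset": [60,0,0],"rot": [0,0,0]},
    {"jaw": 0.6,"offset": [55,0,0],"rot": [0,0,0]},
  ],
)

```text
time_s: 8.45
eef_pos: [0.6167, 0.2249, 0.1331]
eef_rot: [0.001, 0.78, 0.625, 0.001]
wrist_force: [1.1, -0.7, 1.0]
opening: 0.6
grasp_force: 0.0
```

Run:
```python
from h import *
np.set_printoptions(precision=1,suppress=True)
for n in ("scene","top"):
    p,d,K,T=cam(n); W=cloud(d,K,T); np.savez(f"{n}1.npz",p=p,d=d,W=W,K=K,T=T)
    Q=W.reshape(-1,3)*1000; c,s=np.cos(np.radians(-14.7)),np.sin(np.radians(-14.7)); X=Q@[c,s,0]; Y=Q@[-s,c,0]; Z=Q[:,2]
    head=(Z>96)&(Z<124)&(X>535)&(X<582)&(Y>-60)&(Y<30); tail=(Z>96)&(Z<124)&(X>637)&(X<665)&(Y>-45)&(Y<10)
    for k,m in(("head",head),("tail",tail)): print(n,k,m.sum(),np.percentile(X[m],[0,2,50,98,100]),np.percentile(Y[m],[2,50,98]),np.percentile(Z[m],[2,50,98]))
    e=np.array([641,-17]); w=np.array([e[0]*c-e[1]*s,e[0]*s+e[1]*c,115])/1000; uv=proj(w,K,T).astype(int); print(w,uv)
    L=p[uv[1]-20:uv[1]+20,uv[0]-20:uv[0]+20,::-1]; globals()[n]=cv2.resize(L,(400,400),interpolation=cv2.INTER_CUBIC)
cv2.imwrite("pics/hole.png",np.hstack([scene,top]))
print(go([.512,.243,.125])[0],ctrl.get_obs()["eef_pos"])
```

```text
scene head 27 [576.2 576.3 579.2 581.7 581.7] [-22.   -7.2  -0.4] [102.  117.3 124. ]
scene tail 85 [637.2 637.3 646.3 655.7 655.8] [-24.4 -12.9  -7.1] [104.9 114.5 122.1]
[ 0.6 -0.2  0.1] [198 160]
top head 60 [573.2 573.2 576.5 581.7 581.8] [-35.  -14.8  -1.2] [101.8 117.8 123.9]
top tail 61 [637.1 637.3 645.1 652.7 653.3] [-27.9 -18.2 -10.2] [106.3 117.2 121.2]
[ 0.6 -0.2  0.1] [382 172]
[  -8.  -105.2    7.7] [0.6 0.2 0.1]
```

View pics/hole.png

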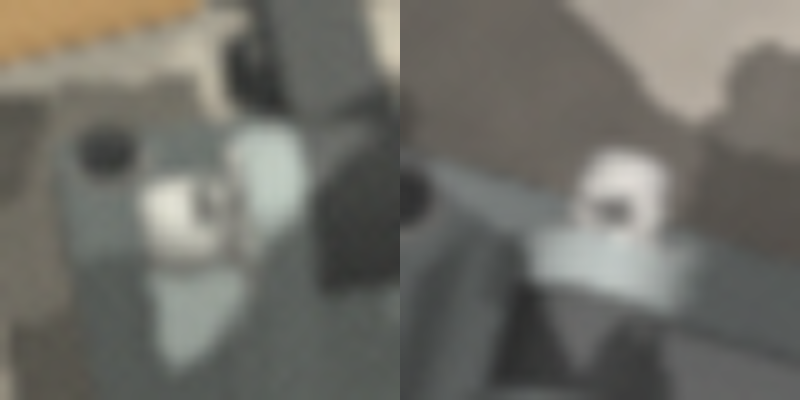

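The pin is home, with the head face at X≈574 and the pin's end about 654. The hole mouth is a dark dot at (208,205) in the scene crop and (613,208) in the top crop, on the +y side. I'll compute its position.

Run:
```python
from h import *
np.set_printoptions(precision=2,suppress=True)
c,s=np.cos(np.radians(-14.7)),np.sin(np.radians(-14.7)); F=np.array([[c,s,0],[-s,c,0],[0,0,1]])
for n,uv,y0s in (("scene",(198.8-.0,160.5),(-14,-15.6,-17)),("top",(383.3,172.8),(-17,-18.8,-20))):
    z=np.load(n+"1.npz"); K,T=z["K"],z["T"]
    r=F@T[:3,:3]@np.array([(uv[0]-K[0,2])/K[0,0],(uv[1]-K[1,2])/K[1,1],1]); o=F@T[:3,3]*1000
    for y0 in y0s:
        a=r[1]**2+r[2]**2; b=2*(r[1]*(o[1]-y0)+r[2]*(o[2]-110)); e=(o[1]-y0)**2+(o[2]-110)**2-100
        D=b*b-4*a*e; t=(-b-np.sqrt(max(D,0)))/(2*a); h=o+t*r; print(n,y0,h-[0,y0,0],D>0)
    # local window of brightness darkest
    p=z["p"].astype(int).sum(-1); u,v=map(round,uv); print(p[v-4:v+5,u-5:u+6])
```

```text
scene -14 [641.37   2.51 119.68] True
scene -15.6 [641.32   3.58 119.34] True
scene -17 [641.28   4.41 118.98] True
[[342 343 340 350 349 348 399 482 519 565 583]
 [409 417 428 405 389 387 404 457 506 558 583]
 [535 559 541 464 420 445 429 438 481 548 582]
 [627 636 585 458 408 467 441 401 446 534 577]
 [648 655 606 458 372 417 410 374 427 521 553]
 [627 645 609 477 388 399 403 381 425 484 517]
 [586 608 596 519 462 441 417 396 422 449 472]
 [530 559 564 549 527 472 416 382 414 424 417]
 [472 493 510 514 507 456 386 364 406 415 370]]
top -17 [638.87  -1.53 119.88] True
top -18.8 [638.84   0.29 120.  ] True
top -20 [638.87   1.47 119.89] True
[[315 340 427 523 591 629 644 639 613 552 447]
 [320 367 478 566 603 627 640 639 615 554 453]
 [331 385 464 526 534 537 548 591 602 540 426]
 [365 426 461 440 405 390 433 541 590 533 414]
 [373 441 490 453 393 359 403 513 577 530 409]
 [412 450 504 494 465 456 477 534 558 487 366]
 [487 511 535 534 534 572 578 558 528 450 363]
 [518 540 554 559 569 590 589 559 532 474 401]
 [530 545 561 568 577 583 575 556 539 498 446]]
```

Call:
apply_moves(
  moves=[
    {"jaw": 0.6,"offset": [-2,-26,0],"rot": [0,0,0]},
    {"jaw": 0.6,"offset": [-2,-26,0],"rot": [0,0,0]},
    {"jaw": 0.6,"offset": [-2,-26,0],"rot": [0,0,0]},
    {"jaw": 0.6,"offset": [-2,-26,0],"rot": [0,0,0]},
    {"jaw": 0.6,"offset": [0,0,0],"rot": [0,0,0]},
  ],
)

```text
time_s: 9.18
eef_pos: [0.5117, 0.2375, 0.1327]
eef_rot: [0.0, 0.78, 0.625, 0.0]
wrist_force: [0.8, -0.4, 0.1]
opening: 0.602
grasp_force: 0.0
```

Run:
```python
from h import *
p,d,K,T=cam("scene"); print(go([.512,.243,.037]))
cv2.imwrite("pics/g.png",cv2.resize(p[180:340,260:420,::-1],(600,600),interpolation=cv2.INTER_CUBIC))
W=cloud(d,K,T); P=W[(abs(W[...,0]-.515)<.06)&(abs(W[...,1]-.24)<.04)&(W[...,2]>.11)&(W[...,2]<.19)]; i=np.argsort(P[:,2])[:60:6]; print(P[i].round(3))
```

```text
(array([ 5.2, -2.5, 96. ]), array([[ 0.219,  0.976,  0.002],
       [ 0.976, -0.219,  0.   ],
       [ 0.001,  0.002, -1.   ]]))
[[0.488 0.248 0.172]
 [0.487 0.246 0.174]
 [0.545 0.234 0.175]
 [0.541 0.24  0.176]
 [0.49  0.254 0.177]
 [0.487 0.237 0.177]
 [0.486 0.236 0.178]
 [0.541 0.242 0.179]
 [0.49  0.254 0.18 ]
 [0.546 0.235 0.18 ]]
```

View pics/g.png

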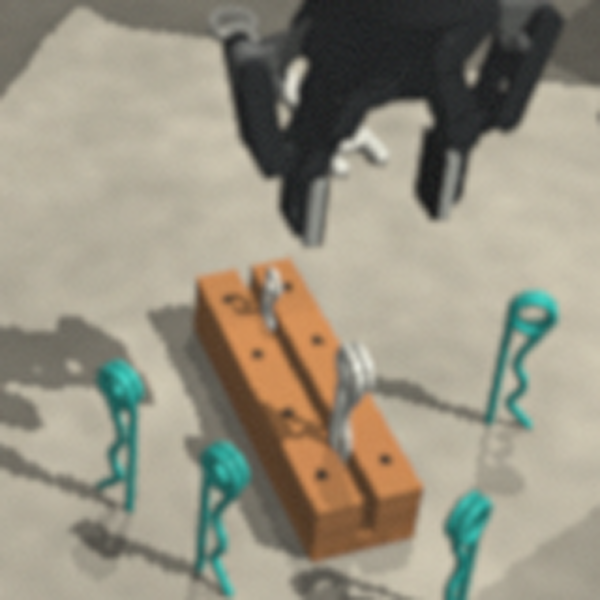

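The open fingers straddle the large hair pin's eye at crop (355,370), and the turquoise clips are well clear. I'll descend and grip.

Call:
apply_moves(
  moves=[
    {"jaw": 0.6,"offset": [5,-1,20],"rot": [0,0,0]},
    {"jaw": 0.6,"offset": [0,-1,25],"rot": [0,0,0]},
    {"jaw": 0.6,"offset": [0,0,25],"rot": [0,0,0]},
    {"jaw": 0.6,"offset": [0,0,20],"rot": [0,0,0]},
    {"jaw": 0.6,"offset": [0,0,5],"rot": [0,0,0]},
  ],
)

```text
time_s: 9.85
eef_pos: [0.512, 0.2421, 0.036]
eef_rot: [-0.0, 0.781, 0.625, -0.001]
wrist_force: [0.1, -0.5, -0.0]
opening: 0.6
grasp_force: 0.0
```

Call:
apply_moves(
  moves=[
    {"jaw": 0.3,"offset": [0,0,0],"rot": [0,0,0]},
    {"jaw": 0.2,"offset": [0,0,0],"rot": [0,0,0]},
    {"jaw": 0.1,"offset": [0,0,0],"rot": [0,0,0]},
    {"jaw": 0,"offset": [0,0,0],"rot": [0,0,0]},
    {"jaw": 0,"offset": [0,0,0],"rot": [0,0,0]},
  ],
)

```text
time_s: 10.48
eef_pos: [0.5128, 0.2431, 0.0382]
eef_rot: [0.0, 0.781, 0.625, 0.001]
wrist_force: [0.0, 0.0, 6.3]
opening: 0.108
grasp_force: 59.3
```

Call:
apply_moves(
  moves=[
    {"jaw": 0,"offset": [0,0,-15],"rot": [0,0,0]},
    {"jaw": 0,"offset": [0,0,-25],"rot": [0,0,0]},
    {"jaw": 0,"offset": [0,0,-30],"rot": [0,0,0]},
    {"jaw": 0,"offset": [0,0,-30],"rot": [0,0,2.1]},
    {"jaw": 0,"offset": [0,0,-30],"rot": [0,0,0]},
  ],
)

```text
time_s: 11.1
eef_pos: [0.5114, 0.2428, 0.1687]
eef_rot: [-0.0, 0.792, 0.61, -0.0]
wrist_force: [0.5, -0.4, -0.0]
opening: 0.104
grasp_force: 59.1
```

Call:
apply_moves(
  moves=[
    {"jaw": 0,"offset": [-35,25,0],"rot": [0,0,0]},
    {"jaw": 0,"offset": [-45,30,0],"rot": [0,0,0]},
    {"jaw": 0,"offset": [-45,30,0],"rot": [0,0,0]},
    {"jaw": 0,"offset": [-45,30,0],"rot": [0,0,0]},
    {"jaw": 0,"offset": [-45,30,0],"rot": [0,0,0]},
  ],
)

```text
time_s: 11.72
eef_pos: [0.5975, -0.0034, 0.1679]
eef_rot: [-0.0, 0.792, 0.611, 0.0]
wrist_force: [1.4, -0.3, -1.4]
opening: 0.104
grasp_force: 59.1
```

Call:
apply_moves(
  moves=[
    {"jaw": 0,"offset": [-40,20,0],"rot": [0,0,0]},
    {"jaw": 0,"offset": [-40,20,0],"rot": [0,0,0]},
    {"jaw": 0,"offset": [-25,10,0],"rot": [0,0,0]},
    {"jaw": 0,"offset": [0,0,0],"rot": [0,0,0]},
    {"jaw": 0,"offset": [0,0,0],"rot": [0,0,0]},
  ],
)

```text
time_s: 12.35
eef_pos: [0.6187, -0.1154, 0.1674]
eef_rot: [-0.0, 0.792, 0.611, 0.0]
wrist_force: [-0.2, 0.6, -0.7]
opening: 0.103
grasp_force: 59.1
```

Run:
```python
from h import *
np.set_printoptions(precision=1,suppress=True)
p,d,K,T=cam("scene"); W=cloud(d,K,T); np.savez("scene2.npz",p=p,d=d,W=W,K=K,T=T)
o=ctrl.get_obs(); e=o["eef_pos"]; print(e,go([.6157,-.179,e[2]],o)[0],o["opening"])
uv=proj(e+[0,0,.0],K,T).astype(int); print(uv)
v0,u0=max(uv[1]-50,0),max(uv[0]-50,0)
cv2.imwrite("pics/c.png",cv2.resize(p[v0:v0+100,u0:u0+100,::-1],(600,600),interpolation=cv2.INTER_CUBIC)); print(u0,v0)
```

```text
[ 0.6 -0.1  0.2] [-62.7  13.3  -0. ] 0.1043592542451362
[207 154]
157 104
```

View pics/c.png

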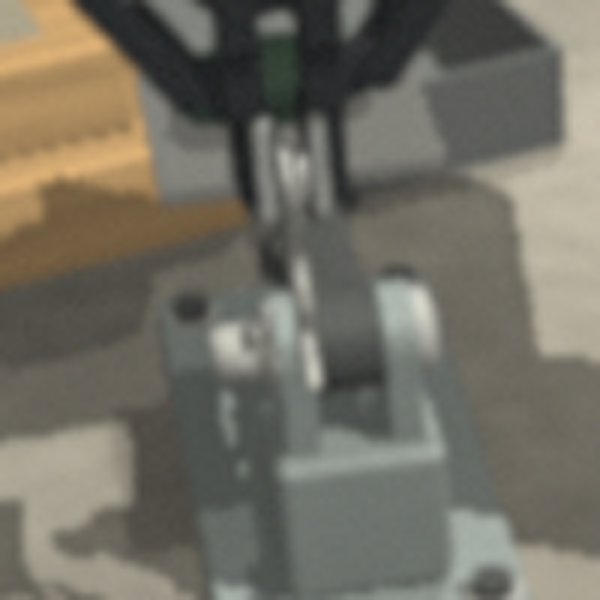

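The hair pin hangs upright in the fingers at crop (300,250) and is seen edge-on. Depth should tell which leg is nearer.

Run:
```python
from h import *
np.set_printoptions(precision=1,suppress=True)
c,s=np.cos(np.radians(-14.7)),np.sin(np.radians(-14.7)); F=np.array([[c,s,0],[-s,c,0],[0,0,1]])
z=np.load("scene2.npz"); p,W=z["p"],z["W"]; e=F@np.array([.6187,-.1154,.1674])*1000; print(e)
Q=W.reshape(-1,3)@F.T*1000-e; m=(abs(Q[:,0])<9)&(abs(Q[:,1])<40)&(Q[:,2]>-45)&(Q[:,2]<75)
v,u=np.divmod(np.nonzero(m)[0],W.shape[1])
for r in sorted(set(v)): k=v==r; q=Q[m][k]; print(r,[(int(a),*np.round(b).astype(int).tolist()) for a,b in zip(u[k],q)])
```

```text
[627.7  45.4 167.4]
119 [(206, -5, -8, 73)]
120 [(201, 5, -7, 73), (206, -4, -7, 72)]
121 [(201, 6, -4, 73), (206, -4, -6, 70), (207, -5, 2, 74)]
122 [(201, 6, 2, 74), (206, -4, -5, 69), (208, -7, 4, 73)]
123 [(201, 7, 5, 74), (206, -4, -6, 66), (208, -6, 10, 74), (209, -8, 8, 73)]
124 [(201, 7, 8, 73), (202, 6, 10, 74), (206, -4, -9, 62), (207, -4, 10, 73), (208, -5, 11, 73), (209, -7, 10, 72)]
125 [(201, 8, 10, 72), (202, 6, 9, 71), (207, -4, 8, 69), (208, -6, 8, 69), (209, -7, 10, 70)]
126 [(201, 7, 6, 68), (202, 6, 11, 70), (203, 3, -2, 63), (205, -1, -2, 62), (206, -3, 0, 63), (207, -4, 5, 65), (208, -5, 10, 68), (209, -7, 9, 67), (210, -9, 12, 68)]
127 [(201, 8, 11, 68), (202, 6, 10, 67), (203, 3, 0, 62), (204, 2, 1, 62), (205, -1, -1, 61), (206, -2, 1, 61), (207, -4, 6, 64), (209, -7, 9, 65)]
128 [(201, 8, 10, 66), (202, 6, 7, 64), (203, 4, 4, 62), (204, 2, 5, 62), (205, 0, 3, 61), (206, -2, 4, 61), (207, -4, 5, 61), (208, -5, 8, 63), (209, -7, 9, 63), (210, -9, 10, 63)]
129 [(201, 8, 8, 63), (202, 7, 11, 64), (203, 4, 4, 60), (204, 2, 7, 61), (205, 1, 6, 60), (206, -1, 8, 61)
[... 2795 characters left out ...]
[(206, 2, -6, -7), (207, 1, 3, -1), (208, -1, 3, -2)]
157 [(206, 3, -6, -10), (207, 2, 6, -2), (208, -1, 3, -5)]
158 [(206, 2, -12, -16), (207, 2, 2, -7), (208, 0, 2, -7)]
159 [(206, 3, -9, -16), (207, 2, 3, -9), (208, 0, 2, -10)]
160 [(206, 3, -10, -19), (207, 2, 1, -13), (208, 0, 1, -13)]
161 [(206, 3, -11, -22), (207, 2, 3, -14), (208, 0, 4, -13), (209, -2, 1, -15)]
162 [(207, 3, 5, -14), (208, 1, 4, -15), (209, -2, 2, -17)]
163 [(207, 3, 5, -17), (208, 1, 5, -17), (209, -1, 6, -17)]
164 [(207, 3, 6, -19), (208, 1, 9, -17), (209, -1, 8, -18)]
165 [(208, 1, 8, -20), (209, 0, 9, -20)]
166 [(208, 2, 7, -23), (209, 0, 11, -21)]
167 [(209, 0, 12, -22)]
168 [(208, 3, 14, -23), (209, 0, 9, -27)]
```

The wavy leg is on the +y side (near the camera) and the straight leg is at −y, about 10 mm from the tool axis. The tip is 28 mm below the TCP reading. I'll place the leg over the mouth.

Call:
apply_moves(
  moves=[
    {"jaw": 0,"offset": [-16,5,0],"rot": [0,0,0]},
    {"jaw": 0,"offset": [-16,5,0],"rot": [0,0,0]},
    {"jaw": 0,"offset": [-14.4,3.8,0],"rot": [0,0,0]},
    {"jaw": 0,"offset": [0,0,6],"rot": [0,0,0]},
    {"jaw": 0,"offset": [0,0,6],"rot": [0,0,0]},
  ],
)

```text
time_s: 13.02
eef_pos: [0.6203, -0.1646, 0.1545]
eef_rot: [-0.0, 0.792, 0.61, -0.0]
wrist_force: [-0.6, 0.2, -1.4]
opening: 0.101
grasp_force: 59.1
```

Run:
```python
from h import *
np.set_printoptions(precision=1,suppress=True)
c,s=np.cos(np.radians(-14.7)),np.sin(np.radians(-14.7)); F=np.array([[c,s,0],[-s,c,0],[0,0,1]])
p,d,K,T=cam("scene"); o=ctrl.get_obs(); print(F@o["eef_pos"]*1000,o["wrist_force"])
cv2.imwrite("pics/t.png",cv2.resize(p[125:185,165:225,::-1],(600,600),interpolation=cv2.INTER_CUBIC))
```

```text
[641.1  -1.4 153.4] [-0.6  0.8 -1.1]
```

View pics/t.png

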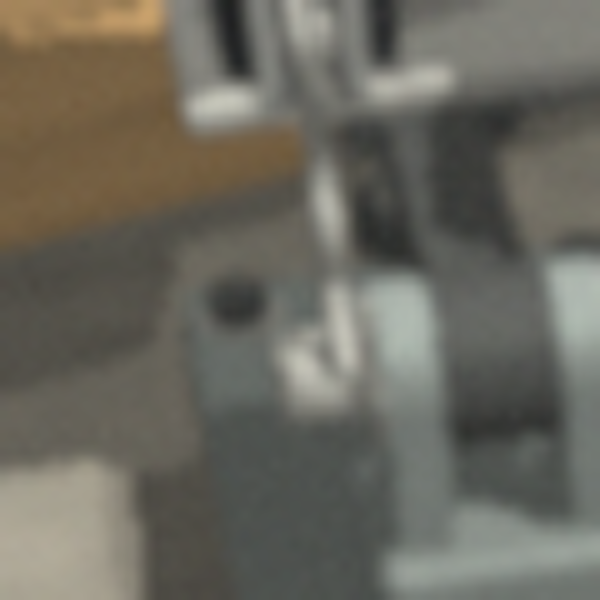

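The hair pin is now over the pin end, with the wavy leg at crop (340,330) in front of the shank. I'll feel downwards gently.

Call:
apply_moves(
  moves=[
    {"jaw": 0,"offset": [0,0,1.5],"rot": [0,0,0]},
    {"jaw": 0,"offset": [0,0,1.5],"rot": [0,0,0]},
    {"jaw": 0,"offset": [0,0,1],"rot": [0,0,0]},
    {"jaw": 0,"offset": [0,0,1],"rot": [0,0,0]},
    {"jaw": 0,"offset": [0,0,1],"rot": [0,0,0]},
  ],
)

```text
time_s: 13.7
eef_pos: [0.6206, -0.1646, 0.1493]
eef_rot: [0.0, 0.792, 0.611, 0.0]
wrist_force: [0.4, 0.0, -0.9]
opening: 0.106
grasp_force: 59.1
```

Call:
apply_moves(
  moves=[
    {"jaw": 0,"offset": [0,0,0.5],"rot": [0,0,0]},
    {"jaw": 0,"offset": [0,0,0.5],"rot": [0,0,0]},
    {"jaw": 0,"offset": [0,0,0.5],"rot": [0,0,0]},
    {"jaw": 0,"offset": [0,0,0.5],"rot": [0,0,0]},
    {"jaw": 0,"offset": [0,0,0],"rot": [0,0,0]},
  ],
)

```text
time_s: 14.32
eef_pos: [0.6206, -0.1646, 0.1472]
eef_rot: [-0.0, 0.792, 0.611, -0.0]
wrist_force: [0.6, -0.3, 0.2]
opening: 0.105
grasp_force: 59.1
```

Call:
apply_moves(
  moves=[
    {"jaw": 0,"offset": [0,0,0.5],"rot": [0,0,0]},
    {"jaw": 0,"offset": [0,0,0.5],"rot": [0,0,0]},
    {"jaw": 0,"offset": [0,0,0.5],"rot": [0,0,0]},
    {"jaw": 0,"offset": [0,0,0.5],"rot": [0,0,0]},
    {"jaw": 0,"offset": [0,0,0],"rot": [0,0,0]},
  ],
)

```text
time_s: 14.95
eef_pos: [0.6206, -0.1646, 0.1452]
eef_rot: [-0.0, 0.792, 0.611, -0.0]
wrist_force: [-0.3, -0.3, 0.0]
opening: 0.105
grasp_force: 59.1
```

Call:
apply_moves(
  moves=[
    {"jaw": 0,"offset": [0,0,0.5],"rot": [0,0,0]},
    {"jaw": 0,"offset": [0,0,0.5],"rot": [0,0,0]},
    {"jaw": 0,"offset": [0,0,0.5],"rot": [0,0,0]},
    {"jaw": 0,"offset": [0,0,0],"rot": [0,0,0]},
    {"jaw": 0,"offset": [0,0,0],"rot": [0,0,0]},
  ],
)

```text
time_s: 15.58
eef_pos: [0.6207, -0.1647, 0.144]
eef_rot: [0.0, 0.792, 0.611, 0.0]
wrist_force: [-0.0, 0.2, 0.6]
opening: 0.105
grasp_force: 59.3
```

Call:
apply_moves(
  moves=[
    {"jaw": 0,"offset": [0,0,0.5],"rot": [0,0,0]},
    {"jaw": 0,"offset": [0,0,0.5],"rot": [0,0,0]},
    {"jaw": 0,"offset": [0,0,0.5],"rot": [0,0,0]},
    {"jaw": 0,"offset": [0,0,0],"rot": [0,0,0]},
    {"jaw": 0,"offset": [0,0,0],"rot": [0,0,0]},
  ],
)

```text
time_s: 16.2
eef_pos: [0.6208, -0.1645, 0.1423]
eef_rot: [0.0, 0.792, 0.611, 0.0]
wrist_force: [1.0, 1.0, 3.4]
opening: 0.103
grasp_force: 59.5
```

Call:
apply_moves(
  moves=[
    {"jaw": 0,"offset": [-0.7,0,0],"rot": [0,0,0]},
    {"jaw": 0,"offset": [-0.7,0,0],"rot": [0,0,0]},
    {"jaw": 0,"offset": [-0.6,0,0],"rot": [0,0,0]},
    {"jaw": 0,"offset": [0,0,0],"rot": [0,0,0]},
    {"jaw": 0,"offset": [0,0,0],"rot": [0,0,0]},
  ],
)

```text
time_s: 16.82
eef_pos: [0.6199, -0.1665, 0.142]
eef_rot: [-0.0, 0.792, 0.611, -0.0]
wrist_force: [0.1, -0.6, -0.7]
opening: 0.103
grasp_force: 59.0
```

The force vanished on moving over the axis, so the tip is in the mouth and the pin is rolling. I'll carry on.

Call:
apply_moves(
  moves=[
    {"jaw": 0,"offset": [-0.6,0,0.5],"rot": [0,0,0]},
    {"jaw": 0,"offset": [-0.6,0,0.5],"rot": [0,0,0]},
    {"jaw": 0,"offset": [-0.6,0,0.5],"rot": [0,0,0]},
    {"jaw": 0,"offset": [0,0,0.5],"rot": [0,0,0]},
    {"jaw": 0,"offset": [0,0,0],"rot": [0,0,0]},
  ],
)

```text
time_s: 17.45
eef_pos: [0.6197, -0.1681, 0.1403]
eef_rot: [-0.0, 0.792, 0.611, 0.0]
wrist_force: [1.2, 0.2, -0.3]
opening: 0.107
grasp_force: 59.1
```

Call:
apply_moves(
  moves=[
    {"jaw": 0,"offset": [-0.4,0,0.5],"rot": [0,0,0]},
    {"jaw": 0,"offset": [-0.4,0,0.5],"rot": [0,0,0]},
    {"jaw": 0,"offset": [0,0,0.5],"rot": [0,0,0]},
    {"jaw": 0,"offset": [0,0,0.5],"rot": [0,0,0]},
    {"jaw": 0,"offset": [0,0,0],"rot": [0,0,0]},
  ],
)

```text
time_s: 18.08
eef_pos: [0.6199, -0.1691, 0.1389]
eef_rot: [0.0, 0.792, 0.611, 0.0]
wrist_force: [0.1, 3.0, 4.7]
opening: 0.108
grasp_force: 59.9
```

Call:
apply_moves(
  moves=[
    {"jaw": 0,"offset": [0.5,0,0],"rot": [0,0,0]},
    {"jaw": 0,"offset": [0.5,0,0],"rot": [0,0,0]},
    {"jaw": 0,"offset": [0,0,0],"rot": [0,0,0]},
    {"jaw": 0,"offset": [0,0,0],"rot": [0,0,0]},
    {"jaw": 0,"offset": [0,0,0],"rot": [0,0,0]},
  ],
)

```text
time_s: 18.7
eef_pos: [0.62, -0.1689, 0.1387]
eef_rot: [0.001, 0.792, 0.611, -0.0]
wrist_force: [1.4, 2.0, 5.5]
opening: 0.105
grasp_force: 59.9
```

Call:
apply_moves(
  moves=[
    {"jaw": 0,"offset": [0,0,0.4],"rot": [0,0,0]},
    {"jaw": 0,"offset": [0,0,0.4],"rot": [0,0,0]},
    {"jaw": 0,"offset": [0,0,0],"rot": [0,0,0]},
    {"jaw": 0,"offset": [0,0,0],"rot": [0,0,0]},
    {"jaw": 0,"offset": [0,0,0],"rot": [0,0,0]},
  ],
)

```text
time_s: 19.32
eef_pos: [0.62, -0.1689, 0.1383]
eef_rot: [0.001, 0.792, 0.611, -0.0]
wrist_force: [0.0, 0.4, 6.5]
opening: 0.106
grasp_force: 60.1
```

Run:
```python
from h import *
np.set_printoptions(precision=1,suppress=True)
c,s=np.cos(np.radians(-14.7)),np.sin(np.radians(-14.7)); F=np.array([[c,s,0],[-s,c,0],[0,0,1]])
p,d,K,T=cam("scene"); W=cloud(d,K,T); o=ctrl.get_obs(); e=F@o["eef_pos"]*1000; print(e,F@o["wrist_force"],F@o["torque"]*1000)
q,_,K2,T2=cam("top"); uv=proj([.62,-.17,.13],K2,T2).astype(int); v=q[uv[1]-25:uv[1]+25,uv[0]-15:uv[0]+15,::-1]
a=cv2.resize(p[130:180,175:225,::-1],(500,500),interpolation=cv2.INTER_CUBIC)
cv2.imwrite("pics/u.png",np.hstack([a,cv2.resize(v,(300,500),interpolation=cv2.INTER_CUBIC)]))
Q=W.reshape(-1,3)@F.T*1000-e; m=(abs(Q[:,0])<7)&(Q[:,1]>-22)&(Q[:,1]<30)&(Q[:,2]>-45)&(Q[:,2]<40)
v,u=np.divmod(np.nonzero(m)[0],W.shape[1])
for r in sorted(set(v)): k=v==r; print(r,[(int(a),*np.round(b).astype(int).tolist()) for a,b in zip(u[k],Q[m][k])])
```

```text
[642.6  -6.1 138.3] [-0.1  0.6  7.1] [137.2 116.5  30.9]
139 [(194, 4, 3, 39), (198, -4, -2, 36)]
140 [(195, 3, 4, 37), (196, 1, 7, 39), (197, -1, 7, 38), (199, -5, 10, 40)]
141 [(194, 5, 9, 38), (195, 3, 6, 36), (196, 1, 7, 36), (197, -1, 7, 36)]
142 [(195, 2, -5, 27), (196, 1, 4, 32), (197, -1, 5, 33)]
143 [(195, 3, -6, 25), (196, 1, 4, 30), (197, -1, 5, 30)]
144 [(195, 3, -10, 20), (196, 1, 2, 27), (197, 0, 4, 27)]
145 [(195, 3, -6, 20), (196, 1, -1, 23), (197, -1, 0, 23)]
146 [(196, 2, -1, 20), (197, 0, 1, 21)]
147 [(196, 2, -3, 17), (197, 0, 2, 19)]
148 [(196, 2, 2, 17), (197, 0, -2, 15)]
149 [(196, 3, 2, 15), (197, 1, 3, 15), (198, -2, -3, 11)]
150 [(196, 3, 1, 12), (197, 1, 3, 13), (198, -1, 4, 13)]
151 [(196, 3, 0, 9), (197, 1, -1, 8), (198, -1, 1, 8)]
152 [(196, 2, -8, 1), (197, 1, 2, 8), (198, -1, 2, 7)]
153 [(196, 3, -9, -2), (197, 2, 5, 7), (198, 0, 4, 6)]
154 [(196, 3, -10, -4), (197, 2, 4, 4), (198, 0, 8, 6)]
155 [(197, 2, 6, 3), (198, 0, 4, 1)]
156 [(197, 2, 4, -1), (198, 0, 5, -1)]
157 [(197, 2, 3, -4), (198, 0, 1, -6), (200, -5, -16, -17), (201, -7, -7, -12)]
158 [(1
[... 581 characters left out ...]
99, -1, 2, -18), (200, -3, -4, -22), (201, -5, -5, -23)]
163 [(196, 5, -5, -24), (197, 3, -8, -26), (198, 2, 7, -17), (199, 0, 7, -17), (200, -3, -4, -25), (201, -5, -3, -24), (202, -7, 0, -22)]
164 [(196, 6, -5, -26), (197, 3, -4, -26), (198, 2, 5, -21), (199, 0, 10, -17), (200, -3, -3, -26), (201, -5, -1, -25), (202, -7, 1, -24)]
165 [(196, 6, -6, -29), (197, 4, -2, -27), (198, 2, 6, -22), (199, 0, 8, -22), (200, -2, 9, -21), (201, -5, -6, -31), (202, -7, -4, -30)]
166 [(196, 6, -7, -32), (197, 4, -9, -34), (198, 3, 8, -24), (199, 1, 10, -22), (200, -1, 8, -24), (201, -4, -2, -31), (202, -7, -8, -35)]
167 [(199, 1, 12, -23), (200, -1, 12, -24), (202, -7, -9, -39)]
168 [(202, -7, -13, -43)]
```

View pics/u.png

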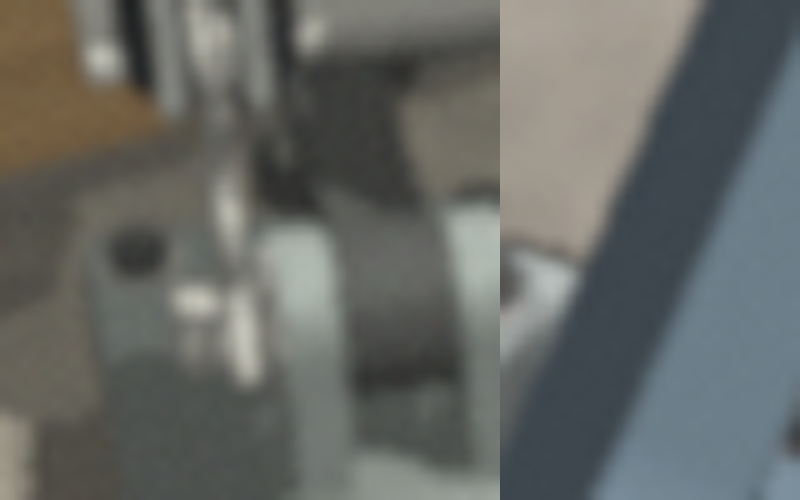

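The straight leg still stands about 1.5 mm to +y of the axis, so the pin isn't quite upright. I'll ease up 1 mm, move to −y and feel again.

Call:
apply_moves(
  moves=[
    {"jaw": 0,"offset": [0,0,-1],"rot": [0,0,0]},
    {"jaw": 0,"offset": [-0.6,0,0],"rot": [0,0,0]},
    {"jaw": 0,"offset": [-0.6,0,0],"rot": [0,0,0]},
    {"jaw": 0,"offset": [-0.6,0,0],"rot": [0,0,0]},
    {"jaw": 0,"offset": [0,0,0],"rot": [0,0,0]},
  ],
)

```text
time_s: 20.05
eef_pos: [0.6193, -0.1697, 0.1385]
eef_rot: [-0.0, 0.792, 0.611, 0.0]
wrist_force: [1.4, 2.2, 5.3]
opening: 0.105
grasp_force: 59.9
```

Call:
apply_moves(
  moves=[
    {"jaw": 0,"offset": [0,0,0.5],"rot": [0,0,0]},
    {"jaw": 0,"offset": [0,0,0.5],"rot": [0,0,0]},
    {"jaw": 0,"offset": [0,0,0],"rot": [0,0,0]},
    {"jaw": 0,"offset": [0,0,0],"rot": [0,0,0]},
    {"jaw": 0,"offset": [0,0,0],"rot": [0,0,0]},
  ],
)

```text
time_s: 20.68
eef_pos: [0.6192, -0.1701, 0.1377]
eef_rot: [0.0, 0.792, 0.611, -0.0]
wrist_force: [1.5, 1.9, 5.4]
opening: 0.102
grasp_force: 60.1
```

Call:
apply_moves(
  moves=[
    {"jaw": 0,"offset": [0,0,0.5],"rot": [0,0,0]},
    {"jaw": 0,"offset": [0,0,0.5],"rot": [0,0,0]},
    {"jaw": 0,"offset": [0,0,0.3],"rot": [0,0,0]},
    {"jaw": 0,"offset": [0,0,0],"rot": [0,0,0]},
    {"jaw": 0,"offset": [0,0,0],"rot": [0,0,0]},
  ],
)

```text
time_s: 21.3
eef_pos: [0.6191, -0.1706, 0.1363]
eef_rot: [0.0, 0.792, 0.61, -0.0]
wrist_force: [0.2, -1.7, 5.5]
opening: 0.101
grasp_force: 59.9
```

Call:
apply_moves(
  moves=[
    {"jaw": 0,"offset": [0,0,0.5],"rot": [0,0,0]},
    {"jaw": 0,"offset": [0,0,0.5],"rot": [0,0,0]},
    {"jaw": 0,"offset": [0,0,0.5],"rot": [0,0,0]},
    {"jaw": 0,"offset": [0,0,0.5],"rot": [0,0,0]},
    {"jaw": 0,"offset": [0,0,0],"rot": [0,0,0]},
  ],
)

```text
time_s: 21.92
eef_pos: [0.619, -0.171, 0.1342]
eef_rot: [0.001, 0.792, 0.61, -0.001]
wrist_force: [-0.9, -4.1, 3.8]
opening: 0.105
grasp_force: 59.8
```

Call:
apply_moves(
  moves=[
    {"jaw": 0,"offset": [-0.5,0,0.5],"rot": [0,0,0]},
    {"jaw": 0,"offset": [-0.5,0,0.5],"rot": [0,0,0]},
    {"jaw": 0,"offset": [0,0,0.5],"rot": [0,0,0]},
    {"jaw": 0,"offset": [0,0,0.5],"rot": [0,0,0]},
    {"jaw": 0,"offset": [0,0,0],"rot": [0,0,0]},
  ],
)

```text
time_s: 22.55
eef_pos: [0.6188, -0.1712, 0.1319]
eef_rot: [0.0, 0.792, 0.611, -0.0]
wrist_force: [-0.6, -5.1, 3.3]
opening: 0.103
grasp_force: 59.7
```

Call:
apply_moves(
  moves=[
    {"jaw": 0,"offset": [-0.5,0,0],"rot": [0,0,0]},
    {"jaw": 0,"offset": [-0.5,0,0],"rot": [0,0,0]},
    {"jaw": 0,"offset": [0,0,0],"rot": [0,0,0]},
    {"jaw": 0,"offset": [0,0,0],"rot": [0,0,0]},
    {"jaw": 0,"offset": [0,0,0],"rot": [0,0,0]},
  ],
)

```text
time_s: 23.18
eef_pos: [0.6186, -0.1715, 0.1319]
eef_rot: [-0.0, 0.792, 0.611, -0.0]
wrist_force: [0.3, -2.7, 1.7]
opening: 0.1
grasp_force: 59.5
```

Following to −y lowers the force. I'll keep going down.

Call:
apply_moves(
  moves=[
    {"jaw": 0,"offset": [-0.4,0,0.6],"rot": [0,0,0]},
    {"jaw": 0,"offset": [-0.4,0,0.6],"rot": [0,0,0]},
    {"jaw": 0,"offset": [0,0,0.6],"rot": [0,0,0]},
    {"jaw": 0,"offset": [0,0,0.6],"rot": [0,0,0]},
    {"jaw": 0,"offset": [0,0,0],"rot": [0,0,0]},
  ],
)

```text
time_s: 23.8
eef_pos: [0.619, -0.172, 0.1308]
eef_rot: [0.0, 0.792, 0.611, 0.001]
wrist_force: [-1.3, -0.2, 7.3]
opening: 0.105
grasp_force: 60.0
```

Call:
apply_moves(
  moves=[
    {"jaw": 0,"offset": [0,0,0.6],"rot": [0,0,0]},
    {"jaw": 0,"offset": [0,0,0.6],"rot": [0,0,0]},
    {"jaw": 0,"offset": [0,0,0],"rot": [0,0,0]},
    {"jaw": 0,"offset": [0,0,0],"rot": [0,0,0]},
    {"jaw": 0,"offset": [0,0,0],"rot": [0,0,0]},
  ],
)

```text
time_s: 24.42
eef_pos: [0.6194, -0.1722, 0.1302]
eef_rot: [0.001, 0.792, 0.611, 0.001]
wrist_force: [-1.3, 0.3, 10.5]
opening: 0.102
grasp_force: 60.4
```

Call:
apply_moves(
  moves=[
    {"jaw": 0,"offset": [0,-0.6,0],"rot": [0,0,0]},
    {"jaw": 0,"offset": [0,-0.4,0],"rot": [0,0,0]},
    {"jaw": 0,"offset": [0,0,0],"rot": [0,0,0]},
    {"jaw": 0,"offset": [0,0,0],"rot": [0,0,0]},
    {"jaw": 0,"offset": [0,0,0],"rot": [0,0,0]},
  ],
)

```text
time_s: 25.05
eef_pos: [0.619, -0.1722, 0.1303]
eef_rot: [0.001, 0.792, 0.611, 0.001]
wrist_force: [0.9, -0.9, 9.3]
opening: 0.106
grasp_force: 60.4
```

Call:
apply_moves(
  moves=[
    {"jaw": 0,"offset": [-0.5,0,0],"rot": [0,0,0]},
    {"jaw": 0,"offset": [-0.3,0,0],"rot": [0,0,0]},
    {"jaw": 0,"offset": [0,0,0],"rot": [0,0,0]},
    {"jaw": 0,"offset": [0,0,0],"rot": [0,0,0]},
    {"jaw": 0,"offset": [0,0,0],"rot": [0,0,0]},
  ],
)

```text
time_s: 25.68
eef_pos: [0.619, -0.1724, 0.1304]
eef_rot: [0.001, 0.792, 0.611, 0.002]
wrist_force: [1.7, 1.1, 8.9]
opening: 0.107
grasp_force: 60.4
```

Call:
apply_moves(
  moves=[
    {"jaw": 0,"offset": [0.5,0.3,0],"rot": [0,0,0]},
    {"jaw": 0,"offset": [0.5,0,0.5],"rot": [0,0,0]},
    {"jaw": 0,"offset": [0.5,0,0.5],"rot": [0,0,0]},
    {"jaw": 0,"offset": [0,0,0],"rot": [0,0,0]},
    {"jaw": 0,"offset": [0,0,0],"rot": [0,0,0]},
  ],
)

```text
time_s: 26.3
eef_pos: [0.6193, -0.172, 0.1298]
eef_rot: [0.001, 0.792, 0.611, 0.001]
wrist_force: [-1.2, -1.3, 11.6]
opening: 0.106
grasp_force: 60.6
```

Run:
```python
from h import *
np.set_printoptions(precision=1,suppress=True)
c,s=np.cos(np.radians(-14.7)),np.sin(np.radians(-14.7)); F=np.array([[c,s,0],[-s,c,0],[0,0,1]])
p,d,K,T=cam("scene"); W=cloud(d,K,T); o=ctrl.get_obs(); e=F@o["eef_pos"]*1000; print(e,F@o["wrist_force"],F@o["torque"]*1000)
Q=W.reshape(-1,3)@F.T*1000-e; m=(abs(Q[:,0])<9)&(Q[:,1]>-24)&(Q[:,1]<30)&(Q[:,2]>-45)&(Q[:,2]<66)
v,u=np.divmod(np.nonzero(m)[0],W.shape[1])
for r in sorted(set(v)): k=v==r; print(r,[(int(a),*np.round(b).astype(int).tolist()) for a,b in zip(u[k],Q[m][k])])
```

```text
[642.7  -9.2 129.8] [-0.6 -1.6 10.6] [-498.7  215.    -3.4]
130 [(197, -4, 1, 65)]
131 [(193, 4, -4, 61), (194, 2, -1, 62), (195, 0, -2, 61), (196, -2, 2, 63), (197, -4, -1, 61)]
132 [(193, 5, 9, 66), (194, 2, -1, 60), (195, 0, 0, 60), (196, -1, 3, 62), (197, -4, 0, 60), (198, -5, 9, 64), (199, -7, 8, 63), (200, -9, 10, 64)]
133 [(192, 7, 9, 64), (193, 5, 10, 64), (194, 3, 6, 62), (195, 1, 0, 58), (196, -1, 10, 63), (197, -3, 6, 61), (198, -5, 9, 62), (199, -7, 11, 63), (200, -9, 11, 62)]
134 [(192, 7, 8, 61), (193, 6, 11, 62), (194, 3, 4, 58), (195, 1, 6, 59), (196, -1, 8, 60), (197, -3, 6, 58), (198, -4, 12, 61), (199, -7, 9, 59), (200, -9, 7, 58)]
135 [(192, 8, 11, 61), (193, 6, 12, 61), (194, 3, 7, 57), (195, 2, 8, 58), (196, 0, 9, 58), (197, -2, 9, 58), (198, -4, 8, 57), (199, -6, 11, 58), (200, -8, 10, 58)]
136 [(192, 8, 10, 58), (193, 6, 13, 59), (194, 4, 8, 56), (195, 2, 7, 55), (196, 0, 8, 55), (197, -2, 7, 54), (198, -4, 12, 57), (199, -6, 12, 57), (200, -8, 10, 56)]
137 [(192, 8, 7, 54), (193, 6, 11, 55), (194, 4, 11, 55), (195, 2, 11, 55), (196, 0, 7, 52), (197, -2, 9, 53
[... 3098 characters left out ...]
(195, 8, 0, -19), (196, 6, -1, -19), (197, 3, -4, -22), (198, 2, 5, -16), (199, 0, 5, -17), (200, -3, -1, -21), (201, -5, -3, -22), (202, -7, 0, -21), (203, -8, 6, -17)]
166 [(195, 8, -3, -23), (196, 6, -1, -22), (197, 4, -3, -24), (198, 2, 7, -18), (199, 0, 5, -19), (200, -3, -3, -25), (201, -5, -4, -26), (202, -7, -5, -27), (203, -8, 6, -20)]
167 [(198, 3, 8, -20), (199, 1, 8, -20), (200, -2, 7, -21), (202, -7, -3, -28), (203, -8, 6, -22)]
168 [(198, 3, 7, -22), (199, 1, 11, -20), (200, -1, 8, -22), (202, -7, -7, -33), (203, -8, 3, -27)]
169 [(199, 1, 11, -23), (200, -1, 9, -24), (203, -8, -1, -32)]
170 [(199, 1, 10, -26), (200, -1, 10, -27)]
173 [(204, -9, 8, -36)]
174 [(204, -9, 3, -42)]
```

Depth shows the leg centred over the pin and the wavy leg's neck resting on the pin's shoulder. The rising force is therefore the bow spring, and I'll press on in small steps.

Call:
apply_moves(
  moves=[
    {"jaw": 0,"offset": [0,0,0.6],"rot": [0,0,0]},
    {"jaw": 0,"offset": [0,0,0.6],"rot": [0,0,0]},
    {"jaw": 0,"offset": [0,0,0],"rot": [0,0,0]},
    {"jaw": 0,"offset": [0,0,0],"rot": [0,0,0]},
    {"jaw": 0,"offset": [0,0,0],"rot": [0,0,0]},
  ],
)

```text
time_s: 26.98
eef_pos: [0.6189, -0.1714, 0.1274]
eef_rot: [0.001, 0.792, 0.611, 0.001]
wrist_force: [0.2, -1.4, 5.9]
opening: 0.106
grasp_force: 60.0
```

Progress: it is down 2.4 mm and the force has dropped to 6 N. I'll continue.

Call:
apply_moves(
  moves=[
    {"jaw": 0,"offset": [0,0,0.6],"rot": [0,0,0]},
    {"jaw": 0,"offset": [0,0,0.6],"rot": [0,0,0]},
    {"jaw": 0,"offset": [0,0,0.6],"rot": [0,0,0]},
    {"jaw": 0,"offset": [0,0,0.4],"rot": [0,0,0]},
    {"jaw": 0,"offset": [0,0,0],"rot": [0,0,0]},
  ],
)

```text
time_s: 27.6
eef_pos: [0.6193, -0.1714, 0.1257]
eef_rot: [0.001, 0.792, 0.611, 0.001]
wrist_force: [0.7, -1.0, 7.8]
opening: 0.102
grasp_force: 60.3
```

Call:
apply_moves(
  moves=[
    {"jaw": 0,"offset": [0,0,0.6],"rot": [0,0,0]},
    {"jaw": 0,"offset": [0,0,0.6],"rot": [0,0,0]},
    {"jaw": 0,"offset": [0,0,0.4],"rot": [0,0,0]},
    {"jaw": 0,"offset": [0,0,0],"rot": [0,0,0]},
    {"jaw": 0,"offset": [0,0,0],"rot": [0,0,0]},
  ],
)

```text
time_s: 28.22
eef_pos: [0.6189, -0.1714, 0.1234]
eef_rot: [0.001, 0.792, 0.611, 0.001]
wrist_force: [0.2, -0.7, 6.8]
opening: 0.101
grasp_force: 60.0
```

Call:
apply_moves(
  moves=[
    {"jaw": 0,"offset": [0,0,0.6],"rot": [0,0,0]},
    {"jaw": 0,"offset": [0,0,0.6],"rot": [0,0,0]},
    {"jaw": 0,"offset": [0,0,0.6],"rot": [0,0,0]},
    {"jaw": 0,"offset": [0,0,0.6],"rot": [0,0,0]},
    {"jaw": 0,"offset": [0,0,0],"rot": [0,0,0]},
  ],
)

```text
time_s: 28.85
eef_pos: [0.6185, -0.1713, 0.1202]
eef_rot: [0.0, 0.792, 0.611, 0.001]
wrist_force: [2.5, -1.6, 1.6]
opening: 0.106
grasp_force: 59.4
```

Call:
apply_moves(
  moves=[
    {"jaw": 0,"offset": [0,0,0.6],"rot": [0,0,0]},
    {"jaw": 0,"offset": [0,0,0.6],"rot": [0,0,0]},
    {"jaw": 0,"offset": [0,0,0.6],"rot": [0,0,0]},
    {"jaw": 0,"offset": [0,0,0.6],"rot": [0,0,0]},
    {"jaw": 0,"offset": [0,0,0],"rot": [0,0,0]},
  ],
)

```text
time_s: 29.48
eef_pos: [0.6181, -0.1715, 0.1175]
eef_rot: [-0.0, 0.792, 0.611, 0.0]
wrist_force: [2.7, 0.8, 2.5]
opening: 0.104
grasp_force: 59.1
```

Call:
apply_moves(
  moves=[
    {"jaw": 0,"offset": [0,0,0.7],"rot": [0,0,0]},
    {"jaw": 0,"offset": [0,0,0.7],"rot": [0,0,0]},
    {"jaw": 0,"offset": [0,0,0.7],"rot": [0,0,0]},
    {"jaw": 0,"offset": [0,0,0.7],"rot": [0,0,0]},
    {"jaw": 0,"offset": [0,0,0],"rot": [0,0,0]},
  ],
)

```text
time_s: 30.1
eef_pos: [0.6179, -0.1716, 0.1146]
eef_rot: [-0.0, 0.792, 0.611, 0.0]
wrist_force: [2.8, 0.3, 0.7]
opening: 0.103
grasp_force: 59.0
```

Call:
apply_moves(
  moves=[
    {"jaw": 0,"offset": [0,0,0.7],"rot": [0,0,0]},
    {"jaw": 0,"offset": [0,0,0.7],"rot": [0,0,0]},
    {"jaw": 0,"offset": [0,0,0.7],"rot": [0,0,0]},
    {"jaw": 0,"offset": [0,0,0.7],"rot": [0,0,0]},
    {"jaw": 0,"offset": [0,0,0],"rot": [0,0,0]},
  ],
)

```text
time_s: 30.72
eef_pos: [0.6178, -0.1716, 0.1117]
eef_rot: [-0.0, 0.792, 0.611, -0.0]
wrist_force: [3.9, 1.9, -1.9]
opening: 0.102
grasp_force: 58.7
```

Call:
apply_moves(
  moves=[
    {"jaw": 0,"offset": [0,0.5,0.6],"rot": [0,0,0]},
    {"jaw": 0,"offset": [0,0,0.6],"rot": [0,0,0]},
    {"jaw": 0,"offset": [0,0,0.6],"rot": [0,0,0]},
    {"jaw": 0,"offset": [0,0,0.4],"rot": [0,0,0]},
    {"jaw": 0,"offset": [0,0,0],"rot": [0,0,0]},
  ],
)

```text
time_s: 31.35
eef_pos: [0.6181, -0.1719, 0.1097]
eef_rot: [-0.0, 0.792, 0.611, -0.0]
wrist_force: [-0.1, 0.7, -0.7]
opening: 0.104
grasp_force: 59.1
```

Call:
apply_moves(
  moves=[
    {"jaw": 0,"offset": [0,0,0.6],"rot": [0,0,0]},
    {"jaw": 0,"offset": [0,0,0.6],"rot": [0,0,0]},
    {"jaw": 0,"offset": [0,0,0.4],"rot": [0,0,0]},
    {"jaw": 0,"offset": [0,0,0],"rot": [0,0,0]},
    {"jaw": 0,"offset": [0,0,0],"rot": [0,0,0]},
  ],
)

```text
time_s: 31.98
eef_pos: [0.6185, -0.1718, 0.1084]
eef_rot: [0.0, 0.792, 0.611, -0.0]
wrist_force: [-0.7, -0.5, -1.2]
opening: 0.101
grasp_force: 59.1
```

Run:
```python
from h import *
np.set_printoptions(precision=1,suppress=True)
c,s=np.cos(np.radians(-14.7)),np.sin(np.radians(-14.7)); F=np.array([[c,s,0],[-s,c,0],[0,0,1]])
p,d,K,T=cam("scene"); W=cloud(d,K,T); o=ctrl.get_obs(); e=F@o["eef_pos"]*1000; print(e,F@o["wrist_force"])
Q=W.reshape(-1,3)@F.T*1000-[e[0],e[1],0]; m=(abs(Q[:,0])<4)&(Q[:,1]>-24)&(Q[:,1]<30)&(Q[:,2]>70)&(Q[:,2]<150)
v,u=np.divmod(np.nonzero(m)[0],W.shape[1])
for r in sorted(set(v)): k=v==r; print(r,[(int(a),*np.round(b).astype(int).tolist()) for a,b in zip(u[k],Q[m][k])])
cv2.imwrite("pics/w.png",cv2.resize(p[120:190,165:235,::-1],(600,600),interpolation=cv2.INTER_CUBIC))
```

```text
[641.9  -9.2 108.4] [-0.4  0.4 -0.3]
151 [(196, 3, -8, 140), (197, 2, 8, 149)]
152 [(196, 3, -7, 138), (197, 2, 8, 148), (198, 0, 8, 147)]
153 [(196, 3, -9, 135), (197, 2, 9, 146), (198, 0, 7, 144)]
154 [(197, 2, 2, 139), (198, 0, 7, 141)]
155 [(197, 2, 4, 138), (198, 0, 3, 137)]
156 [(197, 3, 4, 135), (198, 0, 0, 132), (199, -2, -2, 131)]
157 [(197, 3, 0, 130), (198, 1, 1, 131), (199, -2, -3, 128)]
158 [(196, 4, -15, 119), (197, 3, 1, 128), (198, 1, 0, 128), (199, -2, -3, 126)]
159 [(197, 3, 2, 127), (198, 1, 2, 126), (199, -1, 1, 126), (200, -4, -9, 119)]
160 [(197, 3, -7, 118), (198, 1, 0, 123), (199, -1, -2, 121), (200, -3, -4, 119)]
161 [(197, 3, -3, 118), (198, 1, 0, 120), (199, 0, 3, 122), (200, -3, -4, 117)]
162 [(197, 4, 1, 118), (198, 2, 2, 119), (199, 0, 1, 118), (200, -3, -2, 116)]
163 [(197, 4, -4, 113), (198, 2, 2, 117), (199, 0, 4, 117), (200, -3, -4, 112)]
164 [(198, 2, 3, 114), (199, 0, 5, 115), (200, -2, 3, 114)]
165 [(198, 3, 4, 113), (199, 1, 5, 113), (200, -1, 6, 113)]
166 [(198, 3, 4, 110), (199, 1, 9, 113), (200, -1, 5, 110), (201, -4, -3, 105)]
167 [(198, 3, 4, 108), (199, 1, 5, 108), (200, -1, 6, 109)]
168 [(198, 3, 3, 105), (199, 1, 3, 104), (200, -1, 2, 103)]
169 [(198, 3, -10, 94), (199, 1, 1, 101), (200, -1, 0, 100)]
170 [(198, 3, -8, 92), (199, 1, 1, 98), (200, -1, 1, 97)]
171 [(199, 2, 1, 95), (200, 0, 1, 95)]
172 [(199, 2, -1, 92), (200, 0, 2, 93)]
173 [(199, 2, 4, 92), (200, 0, 5, 92), (201, -2, 2, 90)]
174 [(199, 2, 2, 88), (200, 1, 8, 92), (201, -2, 3, 88)]
175 [(199, 3, 4, 87), (200, 1, 8, 89), (201, -1, 8, 89)]
176 [(200, 1, 7, 86), (201, -1, 8, 87)]
177 [(200, 2, 8, 85), (201, -1, 10, 85), (202, -4, -3, 76)]
178 [(200, 2, 10, 83), (201, 0, 11, 84), (202, -4, -5, 72)]
179 [(202, -3, 0, 73)]
180 [(202, -2, 3, 73)]
181 [(202, -2, 4, 71), (203, -4, 9, 74)]
182 [(203, -3, 12, 73)]
183 [(202, -1, 11, 70), (203, -3, 11, 70)]
```

The bow's widest point sits at z≈110 mm (the pin axis), and the force is about zero. It is seated, so I'll release and lift away.

Call:
apply_moves(
  moves=[
    {"jaw": 0.2,"offset": [0,0,0],"rot": [0,0,0]},
    {"jaw": 0.35,"offset": [0,0,0],"rot": [0,0,0]},
    {"jaw": 0.5,"offset": [0,0,0],"rot": [0,0,0]},
    {"jaw": 0.5,"offset": [0,0,0],"rot": [0,0,0]},
    {"jaw": 0.5,"offset": [0,0,0],"rot": [0,0,0]},
  ],
)

```text
time_s: 32.65
eef_pos: [0.6185, -0.1718, 0.1084]
eef_rot: [0.0, 0.792, 0.611, 0.0]
wrist_force: [0.3, 0.3, -0.6]
opening: 0.503
grasp_force: 0.0
```

Call:
apply_moves(
  moves=[
    {"jaw": 0.5,"offset": [0,0,-10],"rot": [0,0,0]},
    {"jaw": 0.5,"offset": [0,0,-20],"rot": [0,0,0]},
    {"jaw": 0.5,"offset": [0,0,-30],"rot": [0,0,0]},
    {"jaw": 0.5,"offset": [0,0,-30],"rot": [0,0,0]},
    {"jaw": 0.5,"offset": [0,0,-30],"rot": [0,0,0]},
  ],
)

```text
time_s: 33.28
eef_pos: [0.6189, -0.172, 0.2314]
eef_rot: [0.001, 0.792, 0.611, 0.001]
wrist_force: [-0.4, -1.0, 0.5]
opening: 0.499
grasp_force: 0.0
```

Call:
apply_moves(
  moves=[
    {"jaw": 0.5,"offset": [0,-40,0],"rot": [0,0,0]},
    {"jaw": 0.5,"offset": [0,-50,0],"rot": [0,0,0]},
    {"jaw": 0.5,"offset": [0,-50,0],"rot": [0,0,0]},
    {"jaw": 0.5,"offset": [0,0,0],"rot": [0,0,0]},
    {"jaw": 0.5,"offset": [0,0,0],"rot": [0,0,0]},
  ],
)

```text
time_s: 33.9
eef_pos: [0.4841, -0.1368, 0.2304]
eef_rot: [0.002, 0.792, 0.611, 0.001]
wrist_force: [0.0, -0.3, 0.6]
opening: 0.498
grasp_force: 0.0
```

Run:
```python
from h import *
np.set_printoptions(precision=1,suppress=True)
c,s=np.cos(np.radians(-14.7)),np.sin(np.radians(-14.7)); F=np.array([[c,s,0],[-s,c,0],[0,0,1]])
im=[]
for n in ("scene","top"):
    p,d,K,T=cam(n); W=cloud(d,K,T)
    Q=W.reshape(-1,3)@F.T*1000; m=(abs(Q[:,0]-642)<9)&(Q[:,1]>-45)&(Q[:,1]<15)&(Q[:,2]>135)&(Q[:,2]<185); P=Q[m]; print(n,m.sum(),P.min(0) if m.any() else '',P.max(0) if m.any() else '')
    u,v=proj([.617,-.175,.13],K,T).astype(int); im.append(cv2.resize(p[v-35:v+35,u-23:u+23,::-1],(395,600),interpolation=cv2.INTER_CUBIC))
cv2.imwrite("pics/end.png",np.hstack(im)); print(ctrl.get_obs()["eef_pos"])
```

```text
scene 67 [638.5 -16.7 135. ] [648.3   7.5 169.8]
top 65 [635.9 -17.9 144.2] [645.3   4.8 170.3]
[ 0.5 -0.1  0.2]
```

View pics/end.png

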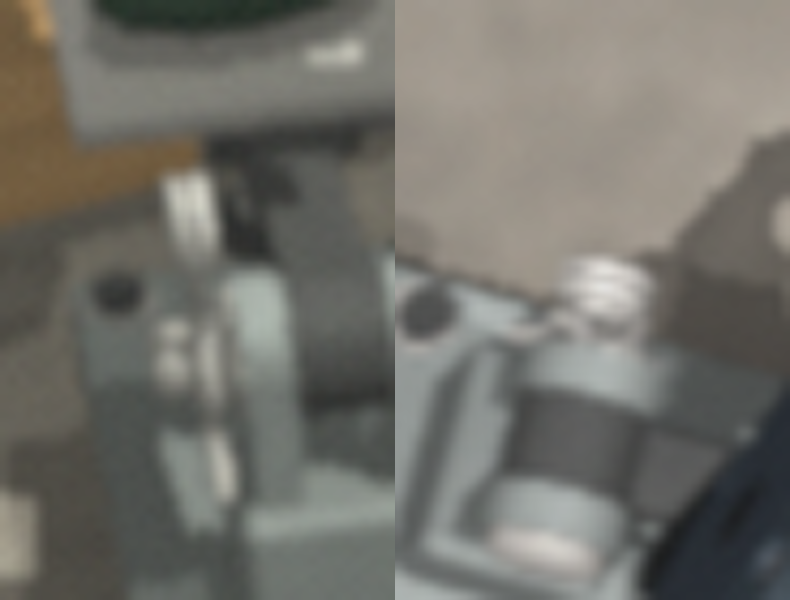

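The released hair pin stands upright at the pin's end, with its eye at scene crop (190,210). The eye top is at z = 170 mm, exactly as it should be when fitted, and the pin head lies against the lug.

```bash
python3 -c "
from bench import ctrl
print(ctrl.hand_in())"
```

```text
the job is handed in; nothing more can be done
None
```

I handed the job in: the pivot pin is home, and the large hair pin is through the cross hole with its bow snapped over the pin and released; the hand-in call returned no verdict.

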